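# Set the press spotlight on its mark

## Robot

A 7-joint arm with a two-finger parallel gripper is mounted at the origin on the work surface. World frame = base frame: x ahead of the robot, y to its left, z up, the work surface at z = 0. Lengths are in m, angles in rad, forces in N, time in s.
With the tool pointing down it reaches from about 0.4 to 0.85 m from the base axis. Payload 4.5 kg.
Tool frame: the origin (TCP) lies at the very end of the fingers, on their centre line; the grasp point (between the pads) lies 19 mm behind it; z points along the fingers, y is the direction in which the jaws open and shut (so a half turn about z gives the same grasp; the last joint's range is limited). The gripper opens to 85 mm and grips with 20 to 120 N. Pads are 22 mm wide; open, the fingers measure 114 mm over their backs; the gripper's body (76 mm by 85 mm) begins 54 mm behind the grasp point. The pads swing forward as they close: fully open they stand 13 mm farther back than shut.
Start: joints at [1.261, 0.689, -0.195, 1.565, 0.157, 0.902, -0.215], TCP at [0.211, -0.588, 0.201] pointing down, gripper open.
Joint ranges: [-3.01, 3.01], [-0.46, 2.08], [-1.47, 1.51], [0.13, 2.56], [-1, 4.14], [0.04, 2.09], [-2.66, 2.66]. Speed limits (rad/s): [2.57, 2.57, 3.14, 3.14, 3.14, 3.14, 3.14].

## Interface

Orientations are given as [roll, pitch, yaw] about the fixed x, y, z axes, in that order (R = Rz(yaw) Ry(pitch) Rx(roll)).
In Python, from plant import env gives the robot as it stands.
- The arm moves only by the tool servo_tool, never from a script. Its argument "steps" is one flat list of numbers, 5 for each row, row after row: the opening, from 0 (shut) to 1 (fully open), then the shift along the world's x, y, z in m, then the turn about the world's z in rad. A call has 1 to 12 rows; each row shifts and turns the commanded pose from where the row before left it; what a row does not reach is not made up. A row lasts 1/12 s, in which the tool goes at most 41.7 mm and 7.16 degrees, less where a joint would pass 70% of its speed; a pose out of reach is approached as far as the arm can. A call is refused whole if a number of a shift passes 0.0417 or a number of a turn 0.125, either way. A call with a gripper value outside its range is refused whole. The fingers move at their own pace and stop on an object; the grip force is fixed at half the most. Time passes only in rows, so rows that do not move let the fingers close. It gives the time, the measured TCP pose, the force and the opening at its end, in the units of the state.
- env.get_obs(): the state, without advancing time (a new reading comes with each control period).
- env.grab_frame(name): name is "side" or "top"; returns a dict with "color" (420x560x3 uint8, blue, green, red), "depth" (420x560 float32, m along the optical axis (not along the pixel's ray), 0 where there is no reading), "intrinsics" (3x3 intrinsics, pixels), "xyz" and "orientation" of the camera in the world. Camera axes: x right, y up, looking along -z (the intrinsics and any distortion apply to the point x, -y, -z); pixel columns grow to the right and rows downward; lengths in m; the calibration is good to about 2 mm. A picture is of the moment at which its call begins.
- env.sign_off(): hands the job in, once; it reports no verdict.
Trained networks look in a picture, given as the dict that the camera call returned (one of the last four; its "shot" number tells which), for a name from the list of things; names that differ only in an ending like _2 or _b are one class to them, and where a whole thing is asked for, a point or a joint stands for the part that bears it (a point fixed in the world has none). Each returns a list of dicts, best first, with "score" (0 to 1); they miss things now and then, are a little off and sometimes report something else, mostly with a low value. They report only what shows in the picture. A call takes as long as a camera call. They do not tell look-alikes from the thing itself.
- env.look_for(picture, label): "bbox" ([centre column, centre row, width, height] in pixels, round what is visible of it).
The state is a dict: "time_s": time; "joint_pos": joint angles; "dq": joint speeds; "joint_torque": joint torques, N m; "ee_pos": TCP position; "eef_rot": TCP orientation; "force": force on the tool from outside, world axes, zero at the start; "moment": the same for the moment, N m; "grip_width": finger opening in m.
Only numpy, scipy, OpenCV 4.12 (cv2) and the standard library are available. Lean on these libraries where they do the work, as an engineer would, in place of code of your own. Each camera call takes 0.05 s, during which the arm holds its last target.

## Task

First take the pressed ring off the engraved mark and stand it upright in the empty near bay of the wooden crate, setting it down rather than dropping it in. Then turn the two thumbscrews on the mirror mount until the red spot of light lies wholly inside the small circle at the centre of the engraved cross. Leave the other things on the table where they are.

Things in the scene. Friction and masses are not known exactly. Their poses are not given: they have to be found in the camera images.
- ring: The pressed off-white ring to clear away: a short plain tube, 34 mm outside, 24 mm bore, 30 mm high, about 40 g, standing upright on the setting plate over the engraved mark and hiding most of it. Origin at the centre of its underside, z up along its bore.
- crate_bay (a point): Centre of the floor of the empty bay, the half of the low wooden crate nearer the robot. The bay is 93 mm (x of this point) by 154 mm (y of this point) inside, its floor 8 mm above the table; walls and the divider to the other bay are 8 mm thick and rise 37 mm above this floor. The far bay holds three finished rings.
- cross (a point): Centre of the engraved mark, on the top surface of the setting plate (23 mm above the table): a dark cross 34 mm from end to end, and round its centre a small dark circle of 21 mm inside diameter. Its x axis points roughly away from the robot, its y axis towards the mirror end of the base plate.
- setting_plate: The fixed dull grey metal plate with the cross, 74 (x) x 130 (y) x 8 mm, origin at the centre of its underside; the cross is 20 mm from its middle along +y. Beside it lies a die plate of the same size with a plain dark disc instead; which of the two is nearer the robot changes.
- bench: Fixed base plate, 200 (x) x 410 (y) x 15 mm, under both plates. At its left (+y) end stand a fixed block with the near screw and, beside it, the turning mirror head with the far screw, both with tops 85 mm above the table; at its right end a lamp tube, top 84 mm high. Origin on the table, 10 mm towards the mirror from the middle.
- spot_centre (a point): Centre of the red spot of light, a 12 mm disc lying on the top surface of the plates, thrown by the lamp off the round mirror; about 155 to 205 mm from the axis of the far screw. It has no substance. It moves only when the screws turn and follows them at once.
- near_screw (a joint): Angle of the near screw, rad, positive counter-clockwise seen from above, stops at -2.6 and +2.6. It stays where it is left and needs about 0.03 N m to turn; turn it at most about 1.5 rad in one grasp. It turns the mirror head, and with it the spot, about the vertical axis of the far screw: one rad of screw counter-clockwise swings the spot 0.16 rad counter-clockwise about that axis, some 25 mm away from the robot.
- near_screw_grip (a point): Point on the vertical axis of the near screw (the one nearer the robot), at mid-height of its wing: a steel upright bar 30 mm long (this point's x), 10 mm thick (y), from 11 mm below this point to 10 mm above it, on a steel disc 28 mm across. The wing turns with the screw. It stands on a fixed block 36 x 50 mm, 85 mm from the far screw's axis, its flat top 20 mm below this point.
- far_screw (a joint): Angle of the far screw relative to the mirror head, rad, positive counter-clockwise seen from above, stops at -2.6 and +2.6. It stays where it is left and needs about 0.03 N m to turn; turn it at most about 1.5 rad in one grasp. It tips the mirror: one rad counter-clockwise draws the spot 25 mm straight towards the axis of this screw, clockwise sends it away. It does not swing the spot.
- far_screw_grip (a point): Point on the vertical axis of the far screw (the one farther from the robot), at mid-height of its wing: a steel upright bar 30 mm long (this point's x), 10 mm thick (y), from 11 mm below this point to 10 mm above it, on a steel disc 28 mm across. The wing turns with the screw. It stands on the turning mirror head (56 x 34 mm), on the axis about which the head turns, its flat top 20 mm below this point.
- crate_ring0: Bystander: finished off-white ring, same as the ring to be cleared; origin at the centre of its underside. Stands in the full far bay of the crate: leave it there.
- crate_ring1: Bystander: finished off-white ring, same as the ring to be cleared; origin at the centre of its underside. Stands in the full far bay of the crate: leave it there.
- crate_ring2: Bystander: finished off-white ring, same as the ring to be cleared; origin at the centre of its underside. Stands in the full far bay of the crate: leave it there.
- jar: Bystander: white plastic screw jar, 60 mm across, 85 mm high, on the table behind the base plate. Origin at the centre of its underside.
- cup: Bystander: grey open cup, 72 mm across the rim, 75 mm high, on the table behind the base plate. Origin at the centre of its underside.
- scraper: Bystander: scraper 200 mm long with a flat blade lying on the table to the left of the base plate. Origin on its underside, x along its length.
- weight: Bystander: steel weight with a small neck, 48 mm across, 46 mm high, on the table to the left near the mirror mount. Origin at the centre of its underside.
Things that resemble listed ones, but are neither listed nor needed, are in the scene too. What is shaped like the ring but black or pink is not meant.

How it is judged:
By the outcome, as a careful person would: the job done as asked, in the order asked, and still so for the second after the job is handed in, with the robot touching nothing.
It also fails if it takes over 72 s, if anything falls off the work surface, if the arm or the gripper's body presses on something with over 40 N, if the wrist force passes 120 N, or if a joint passes its speed limit or range.

## Working session

There is one attempt and no reset: what is moved stays moved. The work goes in short steps, Python scripts to look and compute and a tool call to move; the robot and the scene stay as the last step left them, time stands still between calls to the robot, and variables do not carry over. Pictures are saved under pics/ and viewed, and the job is handed in when it is done.

Besides the shell and the picture viewer there is one more tool, called in YAML: its name, and indented under it one key for each argument. servo_tool: Moves the arm, as the interface text tells. Its arguments: {"type":"object","properties":{"steps":{"type":"array","items":{"type":"number"}}},"required":["steps"]}

```bash
mkdir -p pics; ls; python3 - <<'E'
from plant import env
import cv2,pickle
o=env.get_obs()
print({k:o[k] for k in('time_s','ee_pos','eef_rot','grip_width')})
for n in('side','top'):
    f=env.grab_frame(n); pickle.dump(f,open(f'pics/{n}0.pkl','wb'))
    cv2.imwrite(f'pics/{n}0.png',cv2.resize(f['color'],(800,600),interpolation=cv2.INTER_CUBIC))
    print(n,f['xyz'],f['orientation'],f['intrinsics'],f.keys())
E
```

```text
pics
{'time_s': 0.0, 'ee_pos': array([ 0.21036302, -0.5877609 ,  0.2000703 ]), 'eef_rot': array([-3.13970835e+00,  1.25877552e-04,  3.43904000e-01]), 'grip_width': 0.08534222240130256}
side [ 0.24052811 -0.59137226  0.84052285] [ 0.75192506  0.0101582  -0.48453071] [[448.10407143   0.         278.68762463]
 [  0.         448.10407143 209.20986582]
 [  0.           0.           1.        ]] dict_keys(['color', 'depth', 'intrinsics', 'xyz', 'orientation', 'shot'])
top [0.35052105 0.00527936 1.44466374] [ 1.45732515e-01  7.79308611e-04 -1.54094307e+00] [[492.24734303   0.         282.24851286]
 [  0.         492.24734303 205.60402311]
 [  0.           0.           1.        ]] dict_keys(['color', 'depth', 'intrinsics', 'xyz', 'orientation', 'shot'])
```

View pics/side0.png

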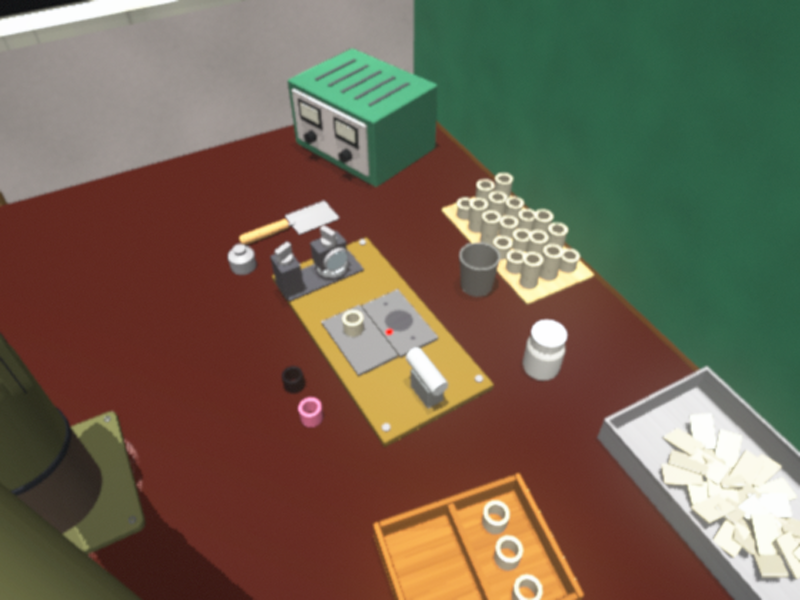

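View pics/top0.png

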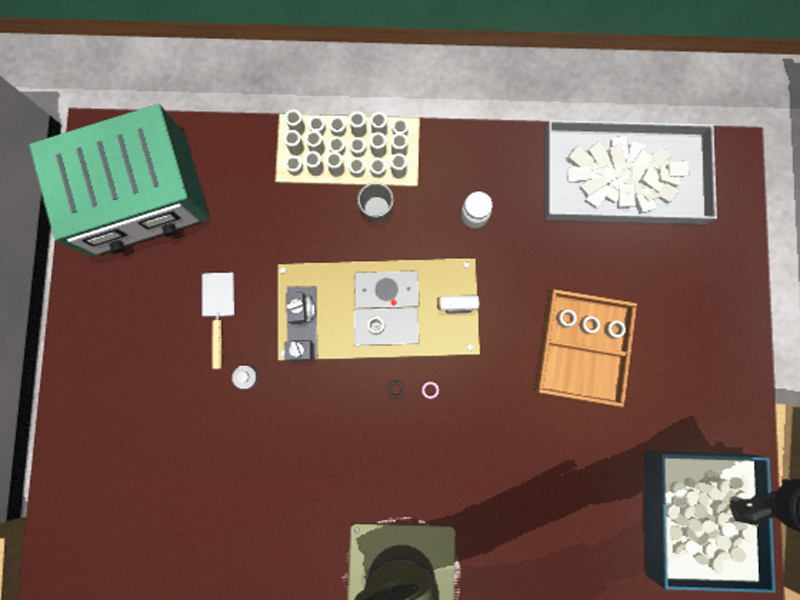

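```bash
cat > h.py <<'E'
import numpy as np,cv2,pickle
from scipy.spatial.transform import Rotation as R
def rot(f): return R.from_euler('xyz',f['orientation']).as_matrix()
def ray(f,u,v):
    K=f['intrinsics']; d=np.array([(u-K[0,2])/K[0,0],-(v-K[1,2])/K[1,1],-1.]); return rot(f)@d
def atz(f,u,v,z):
    d=ray(f,u,v); c=np.array(f['xyz']); return c+d*(z-c[2])/d[2]
def proj(f,p):
    K=f['intrinsics']; q=rot(f).T@(np.array(p)-f['xyz']); return K[0,2]+K[0,0]*q[0]/-q[2],K[1,2]-K[1,1]*q[1]/-q[2]
def dep(f,u,v):
    return np.array(f['xyz'])+ray(f,u,v)*f['depth'][int(round(v)),int(round(u))]
def crop(f,x0,y0,w,h,s,name):
    im=cv2.resize(f['color'][y0:y0+h,x0:x0+w],(w*s,h*s),interpolation=cv2.INTER_NEAREST); cv2.imwrite(name,im)
def load(n): return pickle.load(open(f'pics/{n}.pkl','rb'))
E
python3 - <<'E'
from h import *
t=load('top0');s=load('side0')
crop(t,190,180,150,75,5,'pics/a.png')
crop(t,370,195,80,95,6,'pics/b.png')
crop(s,180,155,140,100,5,'pics/c.png')
for z,u,v in((0,300,250),(0.015,330,182)): print(atz(t,u,v,z),dep(t,u,v))
E
```

```text
[ 0.43267538 -0.04313062  0.        ] [ 0.43270234 -0.04314651 -0.00047415]
[ 0.63491863 -0.12633236  0.015     ] [ 0.63517983 -0.12645324  0.01368692]
```

View pics/a.png

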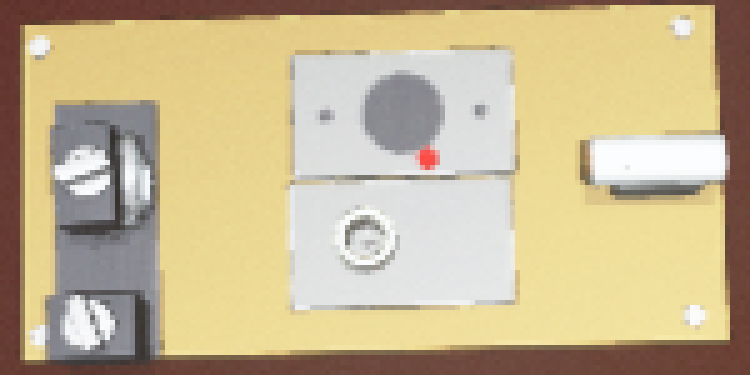

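View pics/b.png

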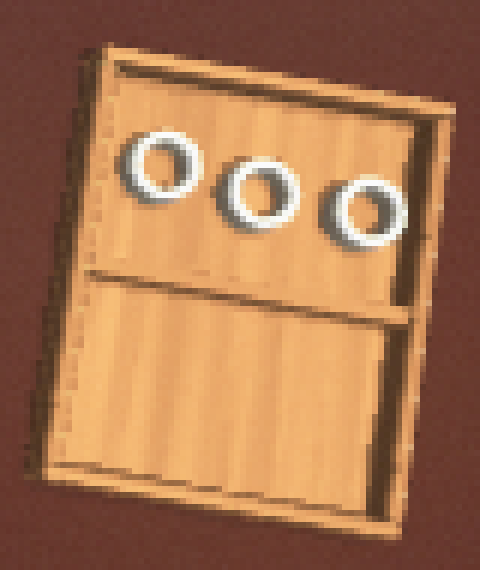

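View pics/c.png

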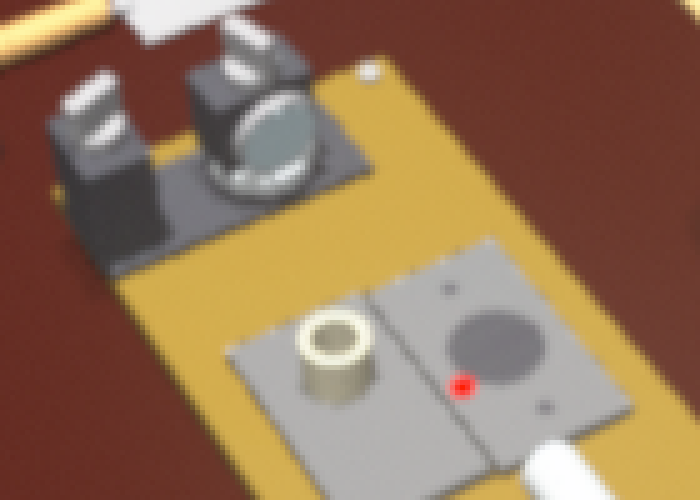

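```bash
python3 - <<'E'
from h import *
t=load('top0');s=load('side0')
im=np.hstack([cv2.resize(t['color'][y:y+26,x:x+26],(390,390),interpolation=cv2.INTER_CUBIC) for x,y in((195,202),(195,230))]);cv2.imwrite('pics/d.png',im)
def c(f,cond,x0,y0,w,h):
    p=f['color'][y0:y0+h,x0:x0+w].astype(int); m=cond(p); v,u=np.nonzero(m); return u.mean()+x0,v.mean()+y0,m.sum()
red=lambda p:(p[...,2]>150)&(p[...,1]<120)
u,v,n=c(t,red,200,185,110,70);print('spot top',n,atz(t,u,v,.023)); 
u,v,n=c(s,red,230,215,70,40);print('spot side',n,atz(s,u,v,.023))
# plates corners a.png
for (u,v) in((290,180),(515,178),(515,302),(290,306)): print('setting corner',atz(t,190+u/5-.5,180+v/5-.5,.023)[:2])
print('ring',atz(t,190+365/5-.5,180+238/5-.5,.053), atz(s,180+335/5-.5,155+340/5-.5,.053))
# bay
for (u,v) in((92,280),(388,326),(370,515),(60,465)): print('bay floor corners',atz(t,370+u/6-.5,195+v/6-.5,.008)[:2])
for (u,v) in((108,45),(453,103),(400,535),(45,478)): print('crate outer top',atz(t,370+u/6-.5,195+v/6-.5,.045)[:2])
for lab in('near_screw','far_screw','ring','near_screw_grip','far_screw_grip','cross','spot_centre'):
    for nm,f in(('t',t),('s',s)):
        try: print(lab,nm,[(np.round(d['bbox'],1),round(d['score'],2)) for d in env.look_for(f,lab)][:4])
        except Exception as e: print(lab,e); 
E
```

```text
spot top 10 [0.54195357 0.03323756 0.023     ]
spot side 17 [0.54696877 0.03300098 0.023     ]
setting corner [0.52695053 0.11284135]
setting corner [ 0.53202003 -0.01804524]
setting corner [ 0.45982393 -0.01998266]
setting corner [0.45363978 0.10989968]
ring [0.49132823 0.06666704 0.053     ] [0.49023003 0.06214016 0.053     ]
bay floor corners [ 0.4653072  -0.28969251]
bay floor corners [ 0.44725075 -0.43323623]
bay floor corners [ 0.3562336  -0.42323297]
bay floor corners [ 0.37562293 -0.27424175]
crate outer top [ 0.5753055 -0.2898064]
crate outer top [ 0.55214308 -0.45457968]
crate outer top [ 0.34724394 -0.42609662]
crate outer top [ 0.36871719 -0.26001453]
near_screw name 'env' is not defined
near_screw name 'env' is not defined
far_screw name 'env' is not defined
far_screw name 'env' is not defined
ring name 'env' is not defined
ring name 'env' is not defined
near_screw_grip name 'env' is not defined
near_screw_grip name 'env' is not defined
far_screw_grip name 'env' is not defined
far_screw_grip name 'env' is not defined
cross name 'env' is not defined
cross name 'env' is not defined
spot_centre name 'env' is not defined
spot_centre name 'env' is not defined
```

View pics/d.png

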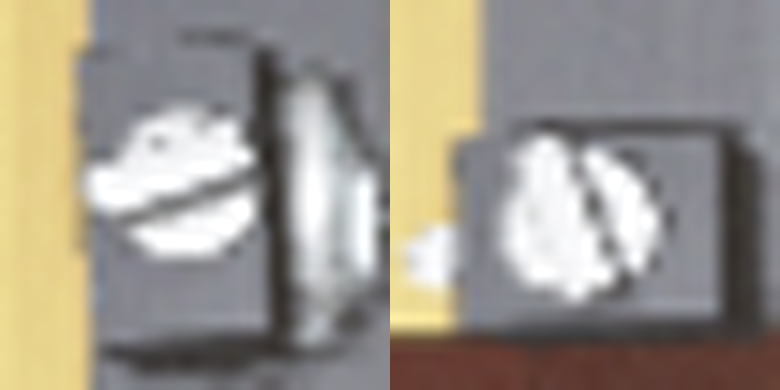

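```bash
python3 - <<'E'
from h import *
t=load('top0');s=load('side0')
def cloud(f,x0,y0,x1,y1):
    vv,uu=np.mgrid[y0:y1,x0:x1]; K=f['intrinsics'];d=f['depth'][y0:y1,x0:x1]
    P=np.stack([(uu-K[0,2])/K[0,0]*d,-(vv-K[1,2])/K[1,1]*d,-d],-1)@rot(f).T+f['xyz']
    return P[d>0]
for nm,f,boxes in(('top',t,((195,200,225,232),(195,230,225,260))),('side',s,((212,150,250,200),(185,160,215,195)))):
  for b in boxes:
    P=cloud(f,*b); 
    Q=P[(P[:,2]>.106)&(P[:,2]<.125)]
    m=Q.mean(0);w,V=np.linalg.eigh(np.cov(Q[:,:2].T)); print(nm,len(Q),m,'yaw',np.degrees(np.arctan2(V[1,1],V[0,1]))%180,np.sqrt(w), np.percentile(P[:,2],[50,98]))
P=cloud(t,255,220,272,238);Q=P[(P[:,2]>.045)&(P[:,2]<.06)];print('ring',len(Q),Q.mean(0),Q.min(0),Q.max(0))
P=cloud(s,230,210,262,240);Q=P[(P[:,2]>.048)&(P[:,2]<.06)];print('ring',len(Q),Q.mean(0),Q.min(0),Q.max(0))
from plant import env
ts=env.grab_frame('top');ss=env.grab_frame('side')
for lab in('near_screw','far_screw','ring','near_screw_grip','far_screw_grip','spot_centre'):
    for nm,f in(('t',ts),('s',ss)):
        print(lab,nm,[(np.round(d['bbox'],1),round(d['score'],2)) for d in env.look_for(f,lab)][:4])
E
```

```text
top 45 [0.51881745 0.21936936 0.11562606] yaw 112.87783737761441 [0.00311572 0.00866102] [0.02335027 0.11689763]
top 45 [0.43522641 0.21380344 0.11437157] yaw 23.40773675936296 [0.00300867 0.00882337] [0.02065935 0.11508438]
side 53 [0.51761775 0.2153677  0.11130464] yaw 114.64401408385834 [0.00326683 0.00923751] [0.01833506 0.10971268]
side 57 [0.43267996 0.2101396  0.11143155] yaw 22.841146816212046 [0.00342293 0.00927963] [0.00084088 0.11237517]
ring 57 [0.49141235 0.06553395 0.0533663 ] [0.47707625 0.0507801  0.04507923] [0.50629773 0.08231324 0.05913754]
ring 75 [0.49027641 0.06251185 0.0508617 ] [0.47358394 0.04633818 0.04805477] [0.50691555 0.08104137 0.05378692]
near_screw t []
near_screw s [(array([197.7, 179.8,  12.7,  11.9]), 0.57)]
far_screw t [(array([209.8, 245.6,   4.2,  13.4]), 0.42)]
far_screw s [(array([201.6, 157.2,  68.9,  29.1]), 0.53), (array([197.5, 175.4,  14. ,  16.7]), 0.17)]
ring t [(array([259.7, 223.8,   7.2,   3.8]), 0.6), (array([304.2, 270.5,   8.5,  16. ]), 0.58)]
ring s [(array([203.3, 265.8,  13.4,  17.9]), 0.82), (array([356.1, 388.6,  23.1,  21.3]), 0.74), (array([245.7, 226.7,  13.6,  17.5]), 0.52), (array([220.6, 288.4,  15.8,  17.5]), 0.5)]
near_screw_grip t [(array([207.5, 245.9,   9.8,  10.8]), 0.66)]
near_screw_grip s [(array([197.2, 175.9,  11.7,  16.2]), 0.7)]
far_screw_grip t [(array([207.2, 215.2,   9. ,  11. ]), 0.43)]
far_screw_grip s [(array([229.9, 166.2,  10.9,  16.4]), 0.44)]
spot_centre t []
spot_centre s []
```

servo_tool:
  steps: [1,0.014,0.0326,0,-0.0395,1,0.014,0.0326,0,-0.0395,1,0.014,0.0326,0,-0.0395,1,0.014,0.0326,0,-0.0395,1,0.014,0.0326,0,-0.0395,1,0.014,0.0326,0,-0.0395,1,0.014,0.0326,0,-0.0395,1,0.014,0.0326,0,-0.0395,1,0.014,0.0326,0,-0.0395,1,0.014,0.0326,0,-0.0395,1,0.014,0.0326,0,-0.0395,1,0.014,0.0326,0,-0.0395]

```text
time_s: 1.8
ee_pos: [0.3794, -0.1957, 0.2012]
eef_rot: [3.141, -0.001, -0.132]
force: [0.6, -0.6, 0.5]
grip_width: 0.0853
```

servo_tool:
  steps: [1,0.014,0.0325,0,0,1,0.014,0.0325,0,0,1,0.014,0.0325,0,0,1,0.014,0.0325,0,0,1,0.014,0.0325,0,0,1,0.014,0.0325,0,0,1,0.014,0.0325,-0.02,0,1,0.014,0.0325,-0.03,0,1,0,0,-0.04,0,1,0,0,0,0,1,0,0,0,0]

```text
time_s: 2.72
ee_pos: [0.4875, 0.0591, 0.1128]
eef_rot: [3.139, 0.005, -0.13]
force: [0.6, -0.6, 1.3]
grip_width: 0.0856
```

```bash
cat >> h.py <<'E'
def snap(tag):
    from plant import env
    r=[]
    for n in('top','side'):
        f=env.grab_frame(n); pickle.dump(f,open(f'pics/{n}{tag}.pkl','wb')); r.append(f)
    o=env.get_obs(); print(o['time_s'],o['ee_pos'],o['eef_rot'],o['grip_width'],o['force'])
    return r
E
python3 - <<'E'
from h import *
t,s=snap('1')
crop(t,190,160,150,110,5,'pics/e.png')
crop(s,160,120,160,120,5,'pics/f.png')
E
```

```text
2.8167 [0.49001437 0.0583316  0.11562127] [ 3.14141042e+00 -2.09366892e-03 -1.32076958e-01] 0.0857688015235371 [1.14578196 0.11333775 0.30072285]
```

View pics/e.png

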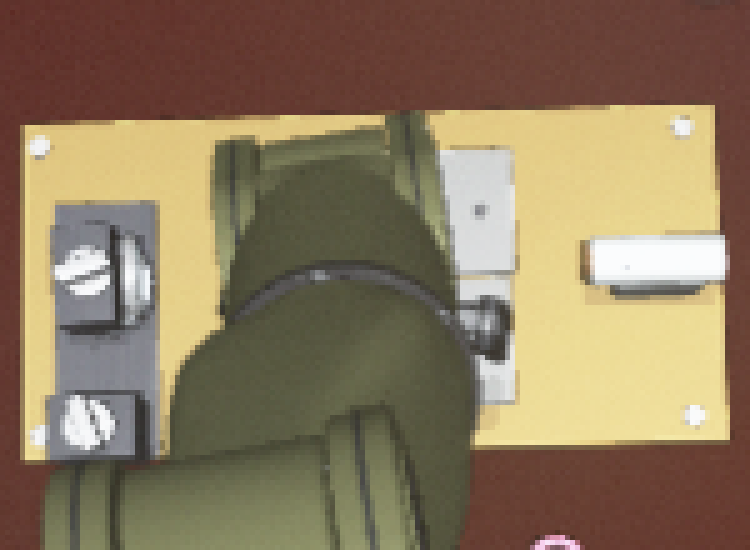

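View pics/f.png

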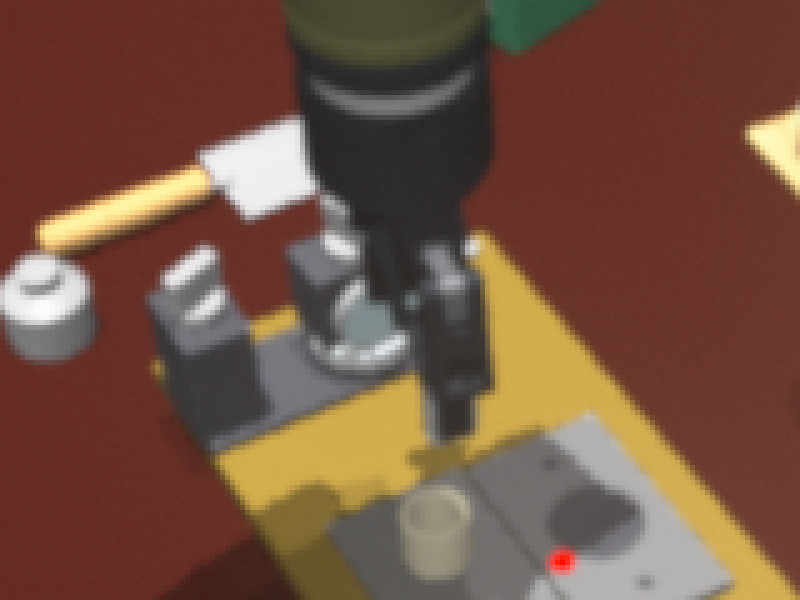

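servo_tool:
  steps: [1,0,0,0,0]

```text
time_s: 2.9
ee_pos: [0.4907, 0.0584, 0.1163]
eef_rot: [-3.141, -0.004, -0.132]
force: [-0.1, 0.3, -0.0]
grip_width: 0.0851
```

servo_tool:
  steps: [1,0,0,0,0]

```text
time_s: 2.98
ee_pos: [0.4906, 0.0586, 0.1162]
eef_rot: [-3.141, -0.004, -0.132]
force: [-0.4, 0.5, -0.0]
grip_width: 0.0852
```

servo_tool:
  steps: [1,0,0.0055,-0.025,0,1,0,0,-0.025,0,1,0,0,-0.02,0,1,0,0,-0.013,0,1,0,0,0,0,1,0,0,0,0]

```text
time_s: 3.48
ee_pos: [0.4897, 0.0646, 0.0318]
eef_rot: [-3.142, -0.001, -0.131]
force: [0.2, -0.4, 0.1]
grip_width: 0.0853
```

```bash
python3 - <<'E'
from h import *
t,s=snap('2')
crop(s,200,150,110,110,5,'pics/g.png')
E
```

```text
3.5833 [0.49039826 0.06479246 0.03245752] [-3.14091688e+00 -2.59895116e-03 -1.30930465e-01] 0.0850077309429989 [ 0.21315963 -0.40543895  0.31765873]
```

View pics/g.png

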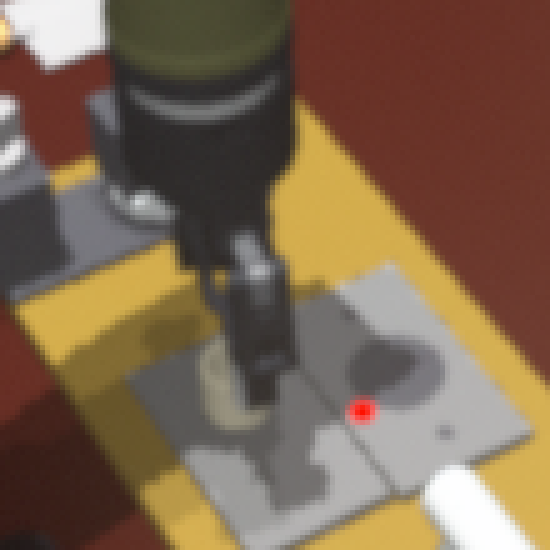

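```bash
python3 - <<'E'
from h import *
s=load('side2')
P=lambda p:np.round((np.array(proj(s,p))-[200,150]+.5)*5)
print('finger',P((.485,.0226,.04)),'ring predicted centre',P((.4905,.064,.038)),'ring top ctr',P((.4905,.064,.053)),P((.4905,.064,.023)))
for x in(.474,.507): print(P((x,.064,.038)))
E
```

```text
finger [263. 444.] ring predicted centre [236. 383.] ring top ctr [234. 362.] [238. 404.]
[204. 396.]
[267. 371.]
```

```bash
python3 - <<'E'
from h import *
s=load('side2')
for v in range(210,242,2):
    print(v,[tuple(np.round(dep(s,u,v)*1000).astype(int)) for u in(246,250,253,256)])
E
```

```text
210 [(np.int64(468), np.int64(1), np.int64(165)), (np.int64(476), np.int64(-3), np.int64(165)), (np.int64(481), np.int64(-5), np.int64(164)), (np.int64(488), np.int64(-6), np.int64(162))]
212 [(np.int64(468), np.int64(2), np.int64(158)), (np.int64(475), np.int64(-3), np.int64(159)), (np.int64(482), np.int64(-2), np.int64(155)), (np.int64(487), np.int64(-7), np.int64(157))]
214 [(np.int64(469), np.int64(5), np.int64(149)), (np.int64(473), np.int64(-7), np.int64(157)), (np.int64(480), np.int64(-7), np.int64(155)), (np.int64(486), np.int64(-8), np.int64(153))]
216 [(np.int64(469), np.int64(5), np.int64(142)), (np.int64(473), np.int64(-6), np.int64(151)), (np.int64(480), np.int64(-5), np.int64(146)), (np.int64(486), np.int64(-7), np.int64(145))]
218 [(np.int64(471), np.int64(13), np.int64(127)), (np.int64(472), np.int64(-7), np.int64(146)), (np.int64(483), np.int64(3), np.int64(131)), (np.int64(487), np.int64(-5), np.int64(137))]
220 [(np.int64(469), np.int64(8), np.int64(127)), (np.int64(475), np.int64(0), np.int64(132)), (np.int64(481), np.int64(-3), np.int64(131)), (np.int64(486), np.
[... 1181 characters left out ...]
nt64(30)), (np.int64(490), np.int64(47), np.int64(27)), (np.int64(498), np.int64(47), np.int64(23)), (np.int64(505), np.int64(45), np.int64(21))]
236 [(np.int64(481), np.int64(49), np.int64(23)), (np.int64(490), np.int64(46), np.int64(21)), (np.int64(495), np.int64(41), np.int64(23)), (np.int64(502), np.int64(40), np.int64(20))]
238 [(np.int64(478), np.int64(44), np.int64(22)), (np.int64(487), np.int64(41), np.int64(21)), (np.int64(494), np.int64(38), np.int64(20)), (np.int64(500), np.int64(35), np.int64(20))]
240 [(np.int64(476), np.int64(40), np.int64(20)), (np.int64(484), np.int64(35), np.int64(21)), (np.int64(491), np.int64(32), np.int64(20)), (np.int64(496), np.int64(27), np.int64(23))]
```

```bash
python3 - <<'E'
from h import *
s=load('side1')
for v in range(190,212,2):
    print(v,[tuple(int(a) for a in np.round(dep(s,u,v)*1000)) for u in(246,248,250,252)])
s=load('side2')
d=s['depth'];K=s['intrinsics']
vv,uu=np.mgrid[0:420,0:560]
P=np.stack([(uu-K[0,2])/K[0,0]*d,-(vv-K[1,2])/K[1,1]*d,-d],-1)@rot(s).T+s['xyz']
m=(np.abs(P[...,0]-.485)<.03)&(np.abs(P[...,1]-.01)<.03)&(P[...,2]>.03)
print(P[m][:,2].min(), np.sort(P[m][:,2])[:10])
crop(s,225,195,50,55,10,'pics/i.png')
E
```

```text
190 [(467, -11, 234), (471, -13, 233), (476, -11, 230), (480, -11, 228)]
192 [(467, -12, 229), (471, -13, 228), (482, 5, 207), (484, 0, 211)]
194 [(467, -12, 224), (470, -13, 223), (479, -3, 210), (481, -8, 214)]
196 [(466, -12, 219), (470, -14, 218), (475, -11, 213), (479, -11, 212)]
198 [(467, -8, 209), (468, -16, 215), (473, -14, 212), (477, -16, 211)]
200 [(467, -8, 203), (468, -15, 209), (472, -16, 208), (477, -15, 205)]
202 [(473, 10, 178), (475, 3, 184), (479, 3, 181), (483, 0, 182)]
204 [(473, 11, 171), (474, 2, 179), (478, 1, 178), (483, 2, 174)]
206 [(473, 10, 167), (474, 3, 172), (479, 3, 170), (482, 0, 171)]
208 [(472, 9, 162), (474, 3, 166), (480, 8, 159), (537, 135, 11)]
210 [(519, 133, 15), (524, 132, 13), (528, 129, 13), (533, 126, 14)]
0.07249475834467856 [0.07249476 0.0740508  0.07531058 0.07913596 0.07942727 0.08060521
 0.08112522 0.0813116  0.08271383 0.08302131]
```

View pics/i.png

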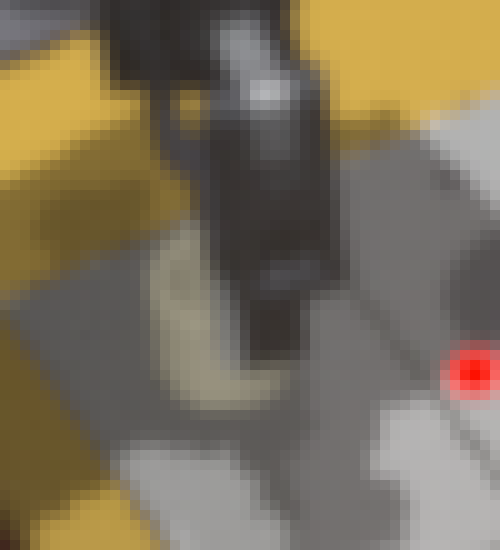

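servo_tool:
  steps: [0.55,0,0,0,0,0.55,0,0,0,0,0.55,0,0,0,0,0.55,0,0,0,0]

```text
time_s: 3.92
ee_pos: [0.4896, 0.065, 0.0314]
eef_rot: [-3.141, -0.001, -0.13]
force: [0.5, -0.1, -0.2]
grip_width: 0.0468
```

```bash
python3 - <<'E'
from h import *
t,s=snap('3')
crop(s,225,195,50,55,10,'pics/j.png')
for v in range(222,240):
    print(v,[tuple(int(a) for a in np.round(dep(s,u,v)*1000)) for u in(244,246,248,250,252)])
E
```

```text
4.0167 [0.48936678 0.06494819 0.03115231] [ 3.14159159e+00 -2.72571748e-04 -1.30184658e-01] 0.046825379279973545 [ 0.34724009  1.25349989 -0.22613439]
222 [(474, 36, 89), (469, 10, 118), (474, 11, 115), (479, 11, 112), (483, 9, 111)]
223 [(474, 36, 86), (469, 9, 116), (474, 10, 112), (485, 28, 88), (489, 26, 88)]
224 [(473, 34, 85), (476, 30, 88), (480, 27, 89), (485, 27, 85), (490, 28, 82)]
225 [(473, 34, 81), (477, 31, 83), (480, 27, 85), (485, 28, 82), (489, 26, 81)]
226 [(473, 34, 79), (477, 32, 79), (480, 27, 82), (485, 28, 78), (489, 27, 77)]
227 [(473, 35, 74), (477, 33, 73), (480, 29, 76), (484, 28, 75), (489, 26, 75)]
228 [(473, 37, 68), (477, 34, 70), (479, 27, 75), (485, 28, 71), (498, 50, 41)]
229 [(479, 54, 44), (477, 34, 66), (481, 32, 66), (491, 46, 46), (498, 50, 38)]
230 [(478, 52, 43), (483, 50, 43), (488, 50, 40), (491, 46, 42), (498, 50, 35)]
231 [(478, 53, 39), (483, 51, 39), (487, 50, 37), (492, 49, 35), (497, 49, 32)]
232 [(478, 52, 36), (482, 50, 36), (487, 51, 32), (491, 48, 33), (497, 49, 28)]
233 [(478, 53, 32), (482, 49, 33), (487, 49, 30), (491, 47, 31), (497, 51, 22)]
234 [(477, 52, 29), (482, 51, 27), (486, 49, 28), (491, 49, 25), (497, 50, 20)]
235 [(477, 53, 25), (482, 51, 23), (486, 48, 25), (491, 48, 22), (495, 46, 22)]
236 [(477, 53, 21), (482, 51, 20), (486, 49, 20), (490, 47, 20), (494, 45, 19)]
237 [(475, 48, 24), (480, 49, 20), (484, 45, 22), (489, 45, 19), (492, 41, 21)]
238 [(474, 47, 22), (478, 43, 24), (483, 43, 21), (487, 40, 22), (492, 40, 19)]
239 [(473, 44, 22), (477, 41, 23), (482, 40, 20), (486, 38, 20), (489, 34, 22)]
```

View pics/j.png

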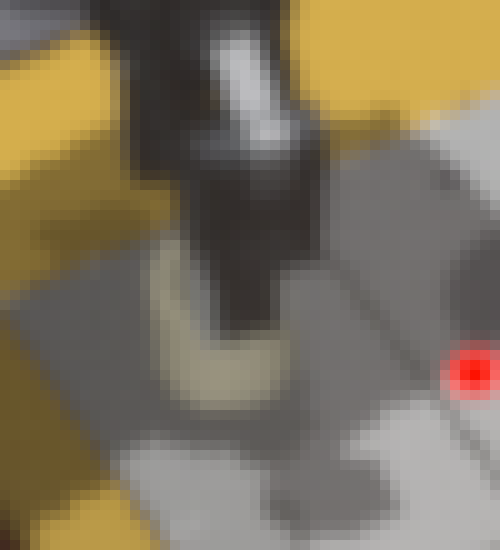

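servo_tool:
  steps: [0.55,0,0,-0.005,0,0.55,0,0,-0.005,0,0.55,0,0,0,0]

```text
time_s: 4.27
ee_pos: [0.4886, 0.0649, 0.0199]
eef_rot: [3.141, 0.002, -0.13]
force: [-1.2, 0.4, -0.1]
grip_width: 0.0471
```

```bash
python3 - <<'E'
from h import *
t,s=snap('4')
crop(s,225,195,50,55,10,'pics/k.png')
for v in range(225,240):
    print(v,[tuple(int(a) for a in np.round(dep(s,u,v)*1000)) for u in(244,246,248,250,252)])
E
```

```text
4.3667 [0.48887597 0.06485948 0.02047199] [ 3.14113753e+00  1.00976578e-03 -1.30132858e-01] 0.04695298420921265 [-0.58359104  0.54098708 -0.50494047]
225 [(474, 36, 80), (468, 8, 111), (474, 12, 104), (478, 11, 102), (482, 9, 102)]
226 [(473, 33, 79), (468, 9, 106), (473, 10, 103), (477, 9, 101), (490, 28, 75)]
227 [(473, 35, 74), (468, 10, 102), (479, 27, 78), (485, 28, 75), (488, 25, 75)]
228 [(472, 33, 74), (477, 33, 70), (479, 28, 74), (484, 26, 74), (489, 26, 71)]
229 [(472, 35, 67), (476, 32, 69), (480, 29, 70), (485, 30, 66), (489, 27, 66)]
230 [(473, 38, 60), (476, 33, 64), (479, 26, 69), (484, 28, 64), (488, 26, 64)]
231 [(473, 37, 58), (476, 34, 59), (479, 27, 65), (483, 26, 64), (489, 28, 58)]
232 [(479, 54, 33), (477, 37, 52), (479, 28, 61), (492, 49, 32), (497, 50, 27)]
233 [(479, 56, 28), (482, 51, 31), (486, 49, 31), (490, 46, 32), (497, 50, 24)]
234 [(478, 53, 28), (481, 49, 30), (486, 49, 27), (490, 47, 27), (496, 49, 22)]
235 [(479, 56, 21), (482, 51, 24), (485, 46, 27), (491, 50, 20), (495, 47, 21)]
236 [(477, 53, 21), (481, 50, 22), (485, 47, 22), (490, 46, 21), (494, 45, 19)]
237 [(476, 49, 22), (480, 47, 22), (484, 46, 20), (488, 43, 21), (493, 42, 20)]
238 [(474, 45, 24), (479, 46, 20), (484, 44, 19), (487, 39, 23), (491, 38, 22)]
239 [(473, 44, 21), (477, 42, 22), (481, 37, 24), (485, 35, 24), (490, 36, 20)]
```

View pics/k.png

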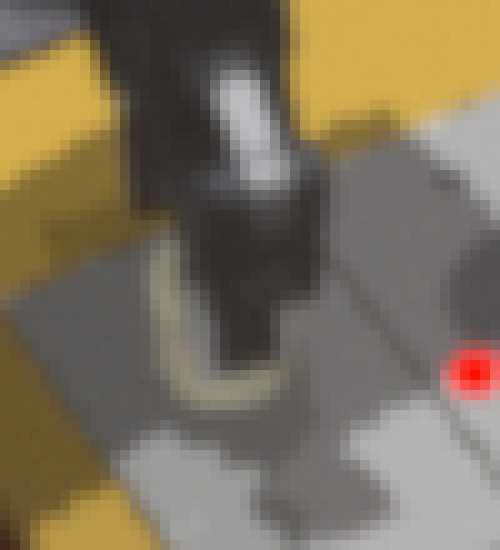

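servo_tool:
  steps: [0.3,0,0,0,0,0.3,0,0,0,0,0.3,0,0,0,0,0.3,0,0,0,0]

```text
time_s: 4.7
ee_pos: [0.4892, 0.065, 0.0224]
eef_rot: [-3.141, -0.001, -0.13]
force: [-2.5, 0.8, 14.1]
grip_width: 0.0257
```

```bash
python3 - <<'E'
from h import *
t,s=snap('5')
crop(s,225,195,50,55,10,'pics/l.png')
E
```

```text
4.8 [0.48922319 0.06496273 0.02241656] [-3.14138213e+00 -7.10073985e-04 -1.30377500e-01] 0.025732843271464603 [-1.92139822  1.00124385 15.56679059]
```

View pics/l.png

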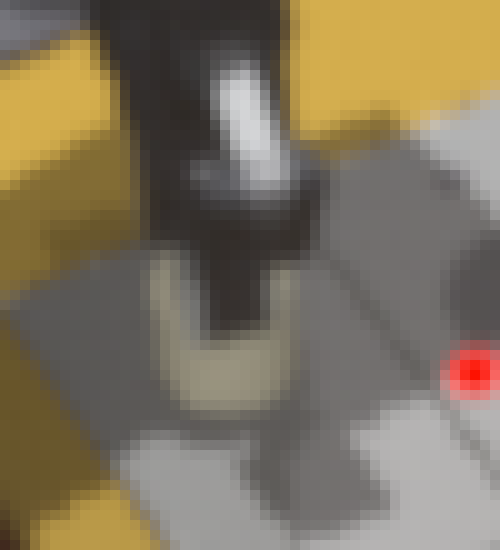

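servo_tool:
  steps: [0.55,0,0,0,0,0.55,0,0,0,0,0.55,0,0,-0.005,0,0.55,0,0,-0.005,0,0.55,0,0,0,0]

```text
time_s: 5.22
ee_pos: [0.4886, 0.0649, 0.0098]
eef_rot: [3.141, 0.002, -0.13]
force: [0.2, -0.0, 0.9]
grip_width: 0.0467
```

servo_tool:
  steps: [0.55,0,0,-0.004,0,0.55,0,0,0,0]

```text
time_s: 5.38
ee_pos: [0.4888, 0.0649, 0.0061]
eef_rot: [3.141, 0.001, -0.13]
force: [0.2, 0.0, 0.6]
grip_width: 0.0468
```

```bash
python3 - <<'E'
from h import *
t,s=snap('6')
crop(s,225,195,50,55,10,'pics/m.png')
for v in range(228,240):
    print(v,[tuple(int(a) for a in np.round(dep(s,u,v)*1000)) for u in(244,246,248,250,252)])
E
```

```text
5.4833 [0.48905292 0.06488229 0.00665855] [ 3.14129024e+00  5.82524508e-04 -1.30197556e-01] 0.047206177899873615 [ 0.81644237  0.57465414 -0.24352306]
228 [(473, 35, 70), (470, 14, 94), (471, 6, 101), (477, 10, 93), (482, 10, 91)]
229 [(472, 35, 67), (469, 15, 90), (472, 8, 96), (477, 10, 90), (481, 8, 91)]
230 [(473, 36, 62), (468, 12, 90), (472, 9, 91), (477, 11, 86), (488, 26, 65)]
231 [(474, 40, 55), (469, 14, 84), (479, 28, 64), (483, 26, 63), (487, 25, 62)]
232 [(473, 38, 53), (476, 35, 55), (479, 28, 61), (483, 27, 59), (488, 28, 56)]
233 [(474, 43, 44), (476, 34, 52), (478, 27, 58), (484, 30, 51), (488, 27, 53)]
234 [(474, 42, 42), (477, 38, 44), (478, 28, 54), (483, 27, 52), (488, 28, 49)]
235 [(477, 53, 24), (477, 38, 41), (478, 27, 52), (483, 29, 46), (488, 28, 45)]
236 [(477, 53, 21), (476, 35, 40), (478, 29, 46), (490, 47, 20), (494, 44, 21)]
237 [(476, 51, 20), (480, 48, 21), (484, 44, 22), (489, 44, 20), (493, 42, 19)]
238 [(475, 49, 18), (479, 45, 21), (484, 45, 18), (487, 40, 22), (491, 38, 22)]
239 [(473, 43, 23), (477, 41, 23), (481, 39, 23), (486, 39, 19), (489, 34, 23)]
```

View pics/m.png

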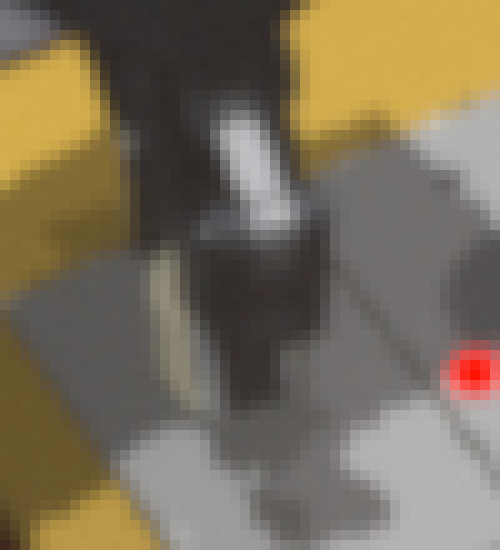

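servo_tool:
  steps: [0.55,0,0,-0.004,0,0.55,0,0,-0.003,0,0.55,0,0,0,0]

```text
time_s: 5.73
ee_pos: [0.489, 0.0649, -0.0006]
eef_rot: [3.141, 0.001, -0.13]
force: [0.2, 0.2, -0.2]
grip_width: 0.0471
```

servo_tool:
  steps: [0.1,0,0,0,0,0.1,0,0,0,0,0.1,0,0,0,0,0.1,0,0,0,0]

```text
time_s: 6.07
ee_pos: [0.4892, 0.0649, 0.0002]
eef_rot: [3.142, -0.0, -0.13]
force: [-1.4, 0.2, 3.2]
grip_width: 0.0319
```

```bash
python3 - <<'E'
from h import *
t,s=snap('7')
crop(s,225,195,50,55,10,'pics/n.png')
E
```

```text
6.1667 [4.89217213e-01 6.49449600e-02 1.72623222e-04] [ 3.14153900e+00 -3.20674784e-05 -1.30168786e-01] 0.03228709202425303 [-0.22507541 -0.2106341   3.43902751]
```

View pics/n.png

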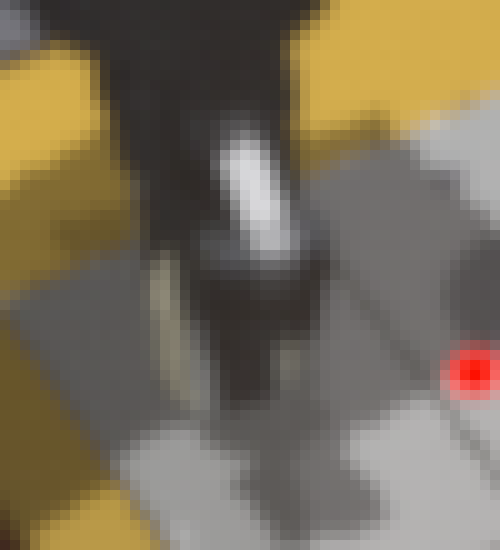

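servo_tool:
  steps: [0.1,0,0,0.01,0,0.1,0,0,0.02,0,0.1,0,0,0.03,0,0.1,0,0,0.03,0,0.1,0,0,0.02,0,0.1,0,0,0,0]

```text
time_s: 6.67
ee_pos: [0.4919, 0.0653, 0.1141]
eef_rot: [-3.139, -0.007, -0.131]
force: [0.6, -0.3, -0.6]
grip_width: 0.0321
```

```bash
python3 - <<'E'
from h import *
t,s=snap('8')
crop(s,200,150,110,110,5,'pics/o.png')
E
```

```text
6.7667 [0.48981563 0.06506277 0.11091736] [-3.14094674e+00 -2.07222498e-03 -1.30120822e-01] 0.0323912530110388 [ 1.03621416 -0.1791046  -0.7726788 ]
```

View pics/o.png

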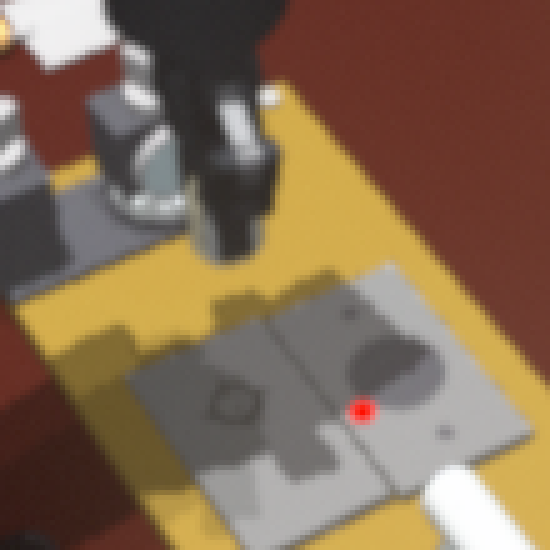

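servo_tool:
  steps: [0.1,-0.006,-0.032,0,0,0.1,-0.006,-0.032,0,0,0.1,-0.006,-0.032,0,0,0.1,-0.006,-0.032,0,0,0.1,-0.006,-0.032,0,0,0.1,-0.006,-0.032,0,0,0.1,-0.006,-0.032,0,0,0.1,-0.006,-0.032,0,0,0.1,-0.006,-0.032,0,0,0.1,-0.006,-0.032,0,0,0.1,-0.006,-0.032,0,0,0.1,-0.006,-0.032,0,0]

```text
time_s: 7.77
ee_pos: [0.4157, -0.3199, 0.1085]
eef_rot: [-3.14, 0.003, -0.13]
force: [-0.0, -0.2, 0.3]
grip_width: 0.0323
```

servo_tool:
  steps: [0.1,-0.005,-0.03,0,0,0.1,0,0,0,0,0.1,0,0,0,0]

```text
time_s: 8.02
ee_pos: [0.4104, -0.3507, 0.1085]
eef_rot: [-3.141, 0.002, -0.135]
force: [0.0, 1.3, -0.6]
grip_width: 0.0323
```

```bash
python3 - <<'E'
from h import *
t,s=snap('9')
crop(s,230,260,180,160,4,'pics/p.png')
crop(t,190,190,120,60,6,'pics/q.png')
E
```

```text
8.1167 [ 0.41188711 -0.34740847  0.10888664] [-3.13937146e+00  1.89079394e-03 -1.29266710e-01] 0.03187947885436538 [-0.34214254  0.13879402  0.34320101]
```

View pics/p.png

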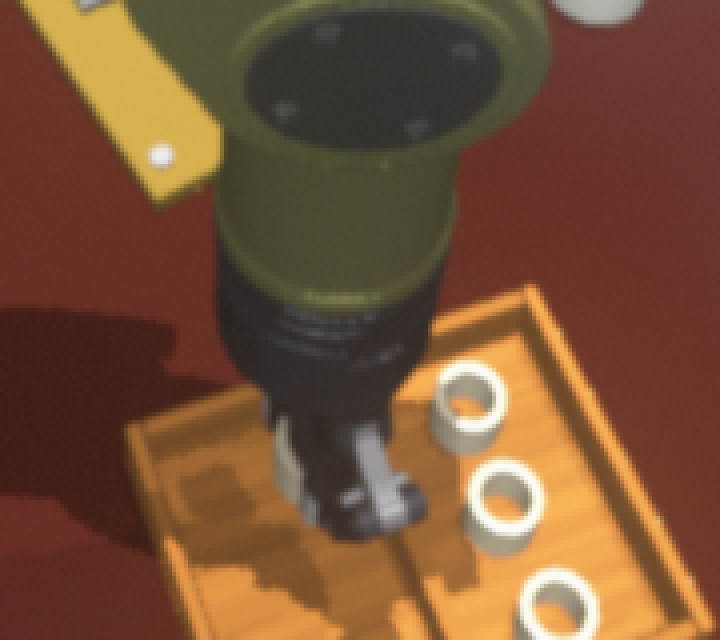

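View pics/q.png

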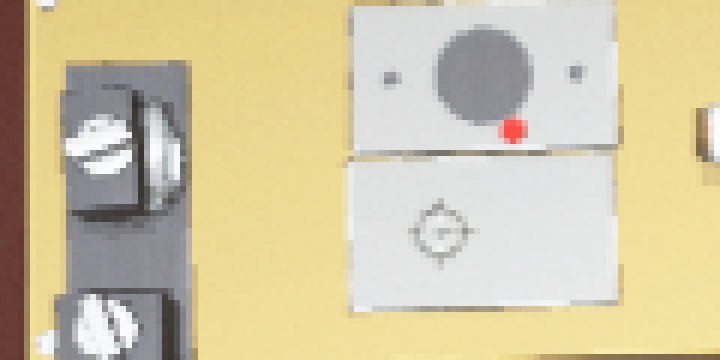

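servo_tool:
  steps: [0.1,0,-0.002,-0.03,0,0.1,0,0,-0.03,0,0.1,0,0,-0.03,0,0.1,0,0,-0.015,0,0.1,0,0,-0.007,0,0.1,0,0,0,0,0.1,0,0,0,0]

```text
time_s: 8.7
ee_pos: [0.4129, -0.3501, -0.0018]
eef_rot: [-3.141, -0.0, -0.129]
force: [-0.6, -0.3, 0.2]
grip_width: 0.032
```

servo_tool:
  steps: [0.1,0,0,-0.003,0,0.1,0,0,-0.003,0,0.1,0,0,0,0]

```text
time_s: 8.95
ee_pos: [0.4126, -0.3513, -0.0076]
eef_rot: [3.141, -0.001, -0.13]
force: [-0.4, -0.2, -0.7]
grip_width: 0.0317
```

servo_tool:
  steps: [0.1,0,0,-0.0025,0,0.1,0,0,0,0]

```text
time_s: 9.12
ee_pos: [0.4123, -0.3511, -0.0105]
eef_rot: [3.141, -0.0, -0.13]
force: [0.9, -0.0, -1.4]
grip_width: 0.0323
```

servo_tool:
  steps: [0.1,0,0,-0.002,0,0.1,0,0,0,0]

```text
time_s: 9.28
ee_pos: [0.4122, -0.351, -0.0127]
eef_rot: [-3.142, 0.0, -0.13]
force: [0.4, 0.0, 0.6]
grip_width: 0.0321
```

servo_tool:
  steps: [0.1,0,0,-0.002,0,0.1,0,0,0,0]

```text
time_s: 9.45
ee_pos: [0.4123, -0.3511, -0.0147]
eef_rot: [3.141, -0.0, -0.13]
force: [0.7, 0.2, -0.6]
grip_width: 0.0322
```

servo_tool:
  steps: [0.1,0,0,-0.001,0,0.1,0,0,0,0]

```text
time_s: 9.62
ee_pos: [0.4124, -0.3511, -0.0148]
eef_rot: [3.141, -0.0, -0.13]
force: [-1.4, -0.1, 7.3]
grip_width: 0.032
```

Contact, 7 N, at the expected height. Release and lift.

servo_tool:
  steps: [0.6,0,0,0,0,0.6,0,0,0,0,0.6,0,0,0,0,0.6,0,0,0.01,0,0.6,0,0,0.02,0,0.6,0,0,0.03,0,0.6,0,0,0.035,0,0.6,0,0.03,0.035,0,0.6,0,0.035,0.03,0,0.6,0,0.035,0,0,0.6,0,0.035,0,0,0.6,0,0.035,0,0]

```text
time_s: 10.62
ee_pos: [0.4124, -0.1862, 0.1396]
eef_rot: [3.141, -0.002, -0.131]
force: [0.5, -0.1, 0.5]
grip_width: 0.051
```

```bash
python3 - <<'E'
from h import *
t,s=snap('10')
crop(s,230,300,180,120,4,'pics/r.png')
crop(t,190,190,270,110,2,'pics/q2.png')
T=load('top9')
for u,v in((440,231),):
    c=atz(T,190+u/6-.5,190+v/6-.5,.023); print('cross',c)
p=T['color'][190:250,190:310].astype(int); m=(p[...,2]>150)&(p[...,1]<140); w=(p[...,2]-p[...,1]).clip(0)*m; v,u=np.mgrid[0:60,0:120]
sp=atz(T,190+(u*w).sum()/w.sum(),190+(v*w).sum()/w.sum(),.023); print('spot',sp)
F=np.array([.5188,.2194]); 
a=sp[:2]-F;b=c[:2]-F; print(np.hypot(*a),np.hypot(*b),(np.arctan2(b[1],b[0])-np.arctan2(a[1],a[0]))/.16,(np.hypot(*a)-np.hypot(*b))/.025)
E
```

```text
10.7167 [ 0.4122509  -0.18063105  0.13898653] [-3.13810407e+00  1.13232141e-03 -1.19934081e-01] 0.05140854085163408 [ 0.38198293 -0.28884107 -1.04858147]
cross [0.49177304 0.06693067 0.023     ]
spot [0.52613174 0.14651877 0.023     ]
0.07324907780823259 0.1548462201136258 -1.7231276669373574 -3.263885692215729
```

View pics/r.png

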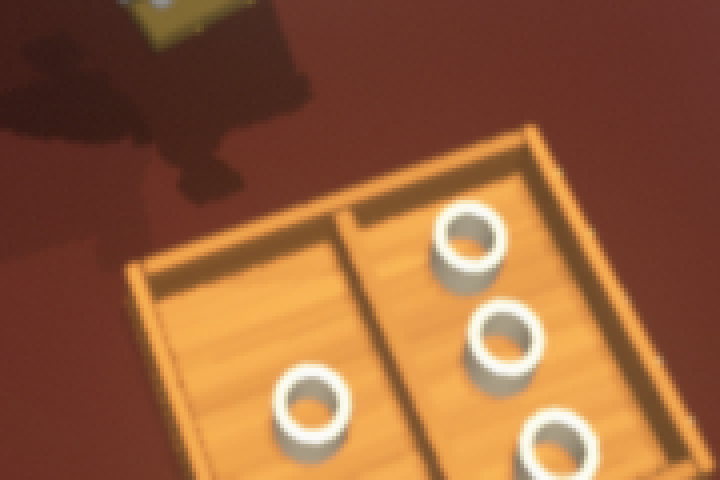

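servo_tool:
  steps: [0.5,0.0018,0.0327,0,0.044,0.5,0.0018,0.0327,0,0.044,0.5,0.0018,0.0327,0,0.044,0.5,0.0018,0.0327,0,0.044,0.5,0.0018,0.0327,0,0.044,0.5,0.0018,0.0327,0,0.044,0.5,0.0018,0.0327,0,0.044,0.5,0.0018,0.0327,0,0.044,0.5,0.0018,0.0327,0,0.044,0.5,0.0018,0.0327,0,0.044,0.5,0.0018,0.0327,0,0.044,0.5,0.0018,0.0327,0,0.044]

```text
time_s: 11.72
ee_pos: [0.4341, 0.2062, 0.1387]
eef_rot: [3.141, -0.0, 0.399]
force: [1.0, -1.2, 0.3]
grip_width: 0.0427
```

servo_tool:
  steps: [0.5,0,0,0,0,0.5,0,0,0,0]

```text
time_s: 11.88
ee_pos: [0.4341, 0.207, 0.1386]
eef_rot: [-3.141, -0.001, 0.401]
force: [0.4, -0.0, -0.1]
grip_width: 0.0426
```

```bash
python3 - <<'E'
from h import *
t,s=snap('11')
from plant import env
print(np.round(env.get_obs()['joint_pos'],2))
crop(s,160,110,120,110,6,'pics/s.png')
for v in range(160,190,2):
    print(v,[tuple(int(a) for a in np.round(dep(s,u,v)*1000)) for u in(188,192,196,200,204,208,212)])
E
```

```text
11.9833 [0.4338634  0.20349092 0.13833313] [3.14034257e+00 9.39946965e-04 3.96122951e-01] 0.04285868786279036 [-0.49057073 -0.11978437  0.73264295]
[-0.47  0.61 -0.1   2.06  0.12  0.48 -1.84]
160 [(456, 386, 14), (466, 381, 14), (478, 384, 7), (436, 175, 182), (444, 170, 182), (510, 374, 2), (520, 368, 2)]
162 [(454, 379, 13), (465, 382, 6), (478, 387, -3), (435, 172, 179), (498, 375, -2), (507, 365, 2), (517, 362, 0)]
164 [(453, 381, 5), (465, 386, -4), (474, 376, 0), (435, 175, 171), (495, 369, -4), (505, 362, -2), (516, 359, -4)]
166 [(452, 381, -3), (461, 374, -1), (472, 372, -4), (482, 364, -2), (492, 359, -2), (501, 353, -1), (512, 349, -2)]
168 [(448, 371, -1), (459, 369, -4), (468, 361, -1), (479, 357, -3), (489, 353, -4), (498, 345, -2), (508, 339, -1)]
170 [(446, 367, -4), (455, 358, -1), (466, 355, -3), (444, 222, 112), (485, 341, 0), (496, 339, -3), (505, 330, 0)]
172 [(443, 358, -4), (453, 352, -3), (463, 345, -2), (441, 212, 114), (482, 333, 0), (493, 331, -3), (501, 322, 0)]
174 [(440, 350, -3), (450, 344, -3), (430, 214, 111), (440, 213, 108), (479, 327, -2), (488, 319, 0), (499, 316, -2)]
176 [(437, 339, 0), (419, 210, 112), (427, 204, 113), (438, 210, 104), (476, 319, -1), (487, 317, -4), (496, 309, -2)]
178 [(434, 333, -2), (424, 235, 83), (426, 205, 107), (437, 210, 98), (450, 221, 83), (483, 305, 0), (493, 302, -2)]
180 [(432, 325, -2), (421, 226, 85), (425, 203, 103), (436, 209, 92), (445, 206, 91), (480, 298, -1), (490, 294, -2)]
182 [(429, 316, -1), (419, 221, 83), (425, 206, 93), (434, 202, 92), (444, 205, 85), (477, 291, -1), (487, 285, -1)]
184 [(427, 312, -4), (417, 218, 80), (423, 203, 89), (433, 202, 86), (441, 197, 86), (450, 194, 85), (478, 260, 17)]
186 [(423, 302, -1), (415, 216, 75), (423, 205, 82), (431, 198, 84), (439, 193, 84), (448, 190, 82), (476, 254, 15)]
188 [(421, 298, -5), (415, 221, 64), (419, 195, 85), (428, 193, 83), (437, 189, 82), (447, 188, 78), (472, 243, 19)]
```

View pics/s.png

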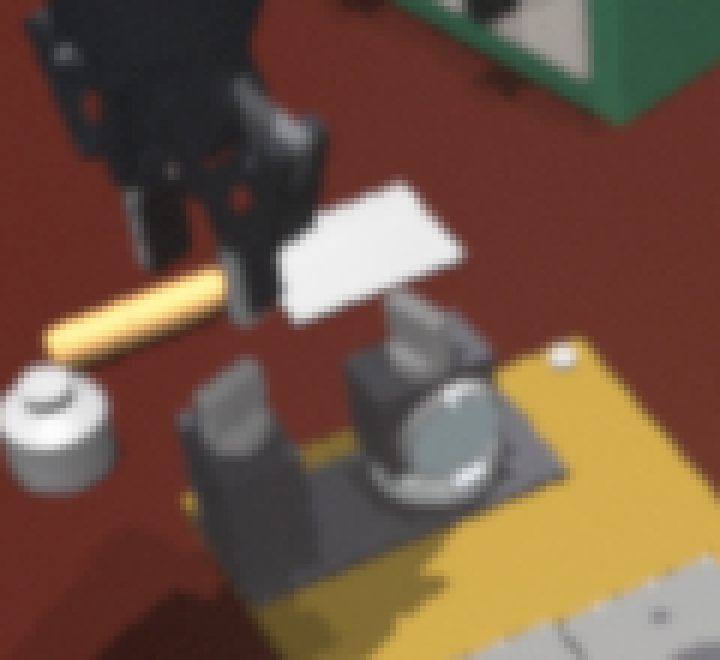

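servo_tool:
  steps: [0.5,0,0,0,0.12,0.5,0,0,0,0.12,0.5,0,0,0,0.12,0.5,0,0,0,0.12,0.5,0,0,0,0.12,0.5,0,0,0,0.12,0.5,0,0,0,0.12,0.5,0,0,0,0.12,0.5,0,0,0,0.12,0.5,0,0,0,0.12,0.5,0,0,0,0.12,0.5,0,0,0,0.12]

```text
time_s: 12.98
ee_pos: [0.4342, 0.2023, 0.1382]
eef_rot: [-3.141, 0.002, 1.84]
force: [-0.1, -0.4, 0.2]
grip_width: 0.0427
```

servo_tool:
  steps: [0.5,0,0,0,0.12,0.5,0,0,0,0.12,0.5,0,0,0,0.12,0.5,0,0,0,0.12,0.5,0,0,0,0.12,0.5,0,0,0,0.12,0.5,0,0,0,0.12,0.5,0,0,0,0.12,0.5,0,0,0,0.12,0.5,0,0,0,0.12,0.5,0,0,0,0.12,0.5,0,0,0,0.12]

```text
time_s: 13.98
ee_pos: [0.4343, 0.2021, 0.138]
eef_rot: [-3.139, -0.0, -3.003]
force: [-0.0, -0.1, -0.8]
grip_width: 0.0426
```

servo_tool:
  steps: [0.5,0,0,0,0.12,0.5,0,0,0,0.12,0.5,0,0,0,0.02,0.5,0,0,0,0,0.5,0,0,0,0]

```text
time_s: 14.4
ee_pos: [0.434, 0.2038, 0.1381]
eef_rot: [-3.141, -0.001, -2.75]
force: [0.3, 0.5, -0.2]
grip_width: 0.0429
```

servo_tool:
  steps: [0.5,0,0,0,0]

```text
time_s: 14.48
ee_pos: [0.434, 0.2043, 0.1382]
eef_rot: [-3.141, -0.0, -2.748]
force: [0.5, 0.6, 0.2]
grip_width: 0.0429
```

```bash
python3 - <<'E'
from h import *
t,s=snap('12')
from plant import env
print(np.round(env.get_obs()['joint_pos'],2))
crop(s,160,110,90,100,6,'pics/u.png')
crop(t,180,190,90,75,8,'pics/v.png')
E
```

```text
14.5833 [0.4339692  0.20480213 0.13829972] [-3.14105480e+00  1.18887632e-04 -2.74681546e+00] 0.042373724440542805 [ 0.06392362 -0.12684848 -0.20893987]
[ 0.04  0.78 -0.98  2.04  0.9   0.84  0.49]
```

View pics/u.png

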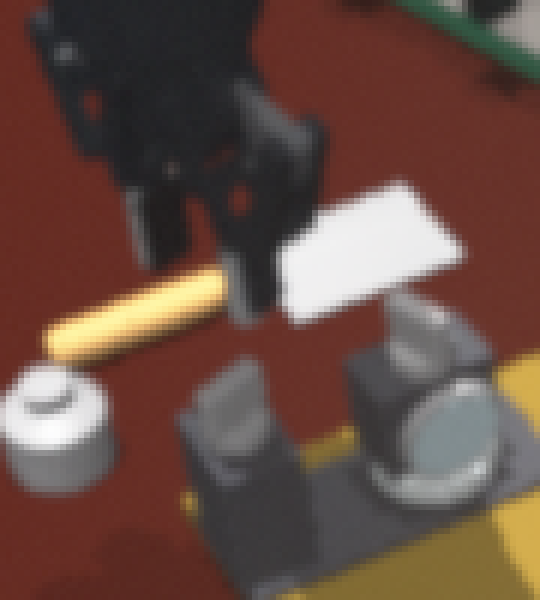

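View pics/v.png

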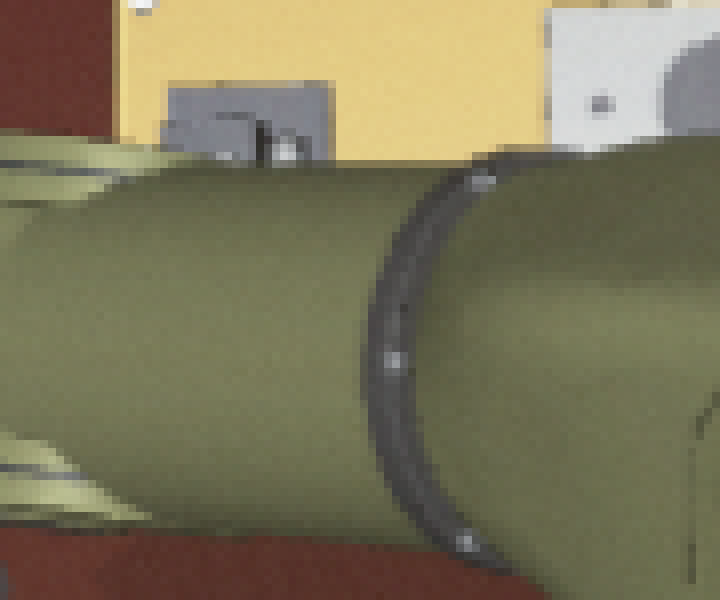

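```bash
python3 - <<'E'
from h import *
s=load('side12')
for z in(.165,.172,.178): print(z,atz(s,193.8-.5,158.8-.5,z))
K=s['intrinsics'];d=s['depth'];vv,uu=np.mgrid[0:420,0:560]
P=np.stack([(uu-K[0,2])/K[0,0]*d,-(vv-K[1,2])/K[1,1]*d,-d],-1)@rot(s).T+s['xyz']
for x0,x1 in((180,190),(195,207)):
  m=(uu>=x0)&(uu<x1)&(vv<166)&(vv>140)&(P[...,2]>.12)&(P[...,2]<.2); Q=P[m]; print(len(Q),Q.min(0),Q.mean(0),np.median(Q,0),np.sort(Q[:,2])[:5])
m=(uu>=185)&(uu<210)&(vv>160)&(vv<195)&(P[...,2]>.106)&(P[...,2]<.125);Q=P[m][:, :2];w,V=np.linalg.eigh(np.cov(Q.T));print('wing',Q.mean(0),np.degrees(np.arctan2(V[1,1],V[0,1]))%180)
E
```

```text
0.165 [0.42978455 0.2075555  0.165     ]
0.172 [0.42782341 0.19927674 0.172     ]
0.178 [0.42614243 0.19218066 0.178     ]
86 [0.41140322 0.21746418 0.16974679] [0.42078474 0.22275467 0.18638467] [0.42081048 0.2227677  0.1869809 ] [0.16974679 0.16997336 0.17159243 0.17181096 0.17208671]
91 [0.43083822 0.16826034 0.16883465] [0.44009003 0.17370964 0.18633952] [0.43900126 0.17392673 0.18679636] [0.16883465 0.16934581 0.16950972 0.16962683 0.17097883]
wing [0.43241324 0.21029144] 23.224956619089227
```

servo_tool:
  steps: [0.5,0.001,0.007,-0.02,0,0.5,0,0,-0.02,0,0.5,0,0,-0.017,0,0.5,0,0,-0.01,0,0.5,0,0,0,0,0.5,0,0,0,0]

```text
time_s: 15.08
ee_pos: [0.4346, 0.2122, 0.0711]
eef_rot: [-3.142, -0.001, -2.745]
force: [0.9, -0.5, 1.3]
grip_width: 0.0429
```

```bash
python3 - <<'E'
from h import *
t,s=snap('13')
crop(s,160,110,90,100,6,'pics/w.png')
E
```

```text
15.1833 [0.43521854 0.21261991 0.07195394] [ 3.14116467e+00  1.20725737e-03 -2.74555799e+00] 0.04266675871674329 [ 0.84682133 -0.06055727  0.24445612]
```

View pics/w.png

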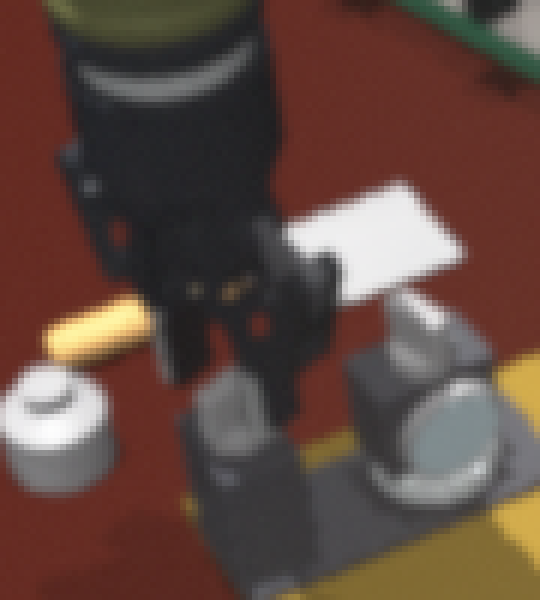

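```bash
python3 - <<'E'
from h import *
s=load('side13')
P=lambda p:np.round((np.array(proj(s,p))-[160,110]+.5)*6)
c=np.array([.435,.2125]);j=np.array([-.39,.92]);b=np.array([.92,.39])
for n,xy,z in(('Lpad',c+.0215*j,.1),('Rpad',c-.0215*j,.1),('Rback',c-.034*j,.1)):
    print(n,[P((*(xy+k*b),z)) for k in(-.011,.011)])
w=np.array([.4324,.2103])
print('wing top',[P((*(w+k*b),.115)) for k in(-.015,.015)],'bottom',[P((*(w+k*b),.094)) for k in(-.015,.015)])
K=s['intrinsics'];d=s['depth'];vv,uu=np.mgrid[0:420,0:560]
for v in range(164,188,2): print(v,[tuple(int(a) for a in np.round(dep(s,u,v)*1000)) for u in(189,192,195,198,201,204,207,210)])
E
```

```text
Lpad [array([178., 397.]), array([218., 368.])]
Rpad [array([252., 442.]), array([291., 413.])]
Rback [array([274., 456.]), array([313., 426.])]
wing top [array([198., 402.]), array([252., 363.])] bottom [array([206., 441.]), array([259., 401.])]
164 [(422, 230, 133), (430, 231, 130), (427, 189, 163), (432, 181, 167), (438, 180, 165), (494, 364, 0), (445, 153, 183), (451, 152, 182)]
166 [(422, 233, 125), (429, 233, 122), (469, 370, -1), (431, 184, 159), (437, 179, 160), (446, 185, 152), (444, 155, 176), (451, 152, 175)]
168 [(420, 229, 123), (428, 232, 117), (466, 363, -2), (430, 183, 154), (436, 176, 157), (440, 165, 164), (445, 158, 167), (454, 167, 156)]
170 [(419, 229, 116), (427, 232, 111), (464, 359, -5), (470, 349, 0), (435, 178, 149), (439, 165, 158), (443, 157, 163), (452, 162, 155)]
172 [(418, 230, 110), (426, 232, 105), (460, 347, -2), (436, 214, 114), (434, 178, 144), (441, 177, 142), (443, 158, 156), (497, 327, -2)]
174 [(417, 227, 106), (449, 340, 1), (428, 215, 111), (434, 209, 113), (434, 182, 135), (440, 178, 135), (448, 179, 131), (493, 317, 0)]
176 [(439, 339, -1), (419, 211, 111), (425, 204, 114), (433, 210, 106), (434, 183, 128), (440, 178, 129), (447, 179, 125), (491, 310, 0)]
178 [(436, 327, 2), (424, 237, 81), (424, 205, 108), (431, 205, 104), (434, 185, 119), (439, 179, 122), (446, 179, 119), (488, 303, -1)]
180 [(416, 237, 78), (422, 230, 81), (423, 205, 102), (430, 204, 99), (433, 185, 113), (439, 182, 113), (445, 179, 112), (484, 293, 2)]
182 [(432, 320, -5), (419, 222, 82), (422, 203, 97), (430, 207, 90), (432, 187, 105), (439, 184, 105), (451, 202, 84), (482, 289, -2)]
184 [(429, 309, -2), (416, 216, 82), (421, 206, 88), (427, 200, 90), (433, 196, 91), (442, 199, 85), (449, 199, 81), (478, 279, 0)]
186 [(426, 302, -3), (416, 217, 75), (420, 203, 84), (426, 201, 83), (433, 196, 84), (439, 194, 83), (446, 189, 84), (472, 260, 12)]
```

servo_tool:
  steps: [0.5,0.001,0,-0.002,0,0,0,0,0,0,0,0,0,0,0,0,0,0,0,0,0,0,0,0,0,0,0,0,0,0]

```text
time_s: 15.68
ee_pos: [0.4355, 0.2142, 0.0698]
eef_rot: [3.138, 0.001, -2.744]
force: [-2.7, 4.2, 3.2]
grip_width: 0.0081
```

servo_tool:
  steps: [0,0,0,0,0,0,0,0,0,0]

```text
time_s: 15.85
ee_pos: [0.4355, 0.2142, 0.0698]
eef_rot: [3.138, 0.001, -2.744]
force: [-3.0, 5.0, 4.3]
grip_width: 0.0083
```

servo_tool:
  steps: [0,-0.0005,0.001,0,0,0,0,0,0,-0.06,0,0,0,0,-0.06,0,0,0,0,-0.06,0,0,0,0,0]

```text
time_s: 16.27
ee_pos: [0.4355, 0.214, 0.0698]
eef_rot: [3.14, 0.001, -2.926]
force: [-2.3, 3.5, 6.1]
grip_width: 0.0082
```

```bash
cat >> h.py <<'E'
def spot(s):
    p=s['color'].astype(int);x0,y0,x1,y1=215,195,300,262
    q=p[y0:y1,x0:x1]; w=((q[...,2]-np.maximum(q[...,1],q[...,0])-60).clip(0))*(q[...,2]>150)
    # reject yellow: require g-b small
    w=w*((q[...,1]-q[...,0])<40)
    v,u=np.mgrid[y0:y1,x0:x1]
    return atz(s,(u*w).sum()/w.sum(),(v*w).sum()/w.sum(),.023),int((w>0).sum())
E
python3 - <<'E'
from h import *
for k in('0','8','12'): print(spot(load('side'+k)))
t,s=snap('14'); print(spot(s))
crop(s,190,160,120,100,6,'pics/x.png')
E
```

```text
(array([0.54092836, 0.03113338, 0.023     ]), 27)
(array([0.54093936, 0.03158377, 0.023     ]), 27)
(array([0.54096059, 0.03126617, 0.023     ]), 27)
16.3667 [0.43548592 0.21406415 0.06979193] [ 3.14032981e+00  1.08503633e-03 -2.92335882e+00] 0.008483358254308038 [-1.41606913  1.95655622  6.09674416]
(array([0.53477905, 0.0306351 , 0.023     ]), 30)
```

View pics/x.png

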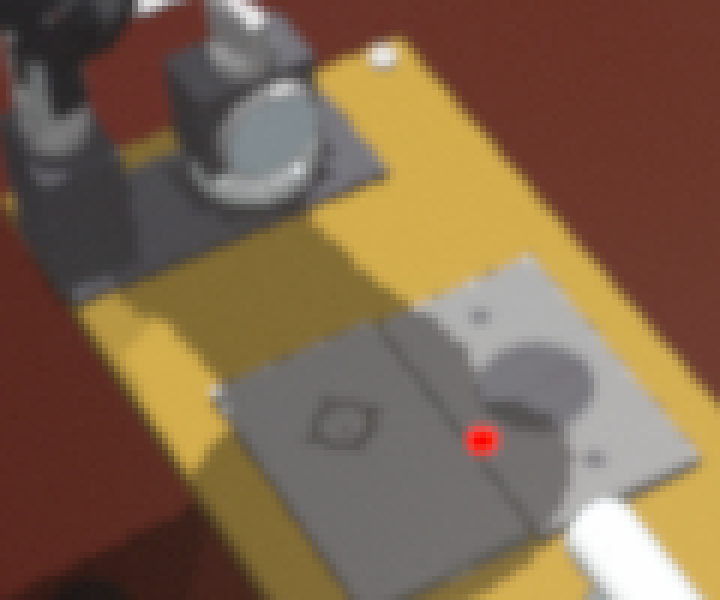

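servo_tool:
  steps: [0,0,0,0,-0.11,0,0,0,0,-0.11,0,0,0,0,-0.11,0,0,0,0,-0.11,0,0,0,0,-0.11,0,0,0,0,-0.11,0,0,0,0,0]

```text
time_s: 16.95
ee_pos: [0.4354, 0.2139, 0.0698]
eef_rot: [3.14, 0.0, 2.696]
force: [-2.1, 4.0, 7.1]
grip_width: 0.0081
```

```bash
python3 - <<'E'
from h import *
from plant import env
t,s=snap('15'); sp,n=spot(s); print(sp,n,env.get_obs()['joint_pos'].round(2))
c=atz(s,246.8,230.2,.023);print('cross',c)
crop(s,190,160,120,100,6,'pics/y.png')
F=np.array([.5176,.2154])
a=sp[:2]-F;b=c[:2]-F; print(np.hypot(*a),np.hypot(*b),(np.arctan2(b[1],b[0])-np.arctan2(a[1],a[0]))/.16,(np.hypot(*a)-np.hypot(*b))/.025)
E
```

```text
17.05 [0.43539748 0.21388354 0.06978563] [3.14039955e+00 3.32898511e-04 2.70167806e+00] 0.008468152283961763 [-2.58478885  2.61371497  7.21518036]
[0.51508573 0.03004532 0.023     ] 26 [-0.14  0.82 -0.68  2.08  0.96  0.59 -0.39]
cross [0.48999292 0.06437849 0.023     ]
0.18537173105704854 0.15352409908762985 -1.0452637349129572 1.273905278776748
```

View pics/y.png

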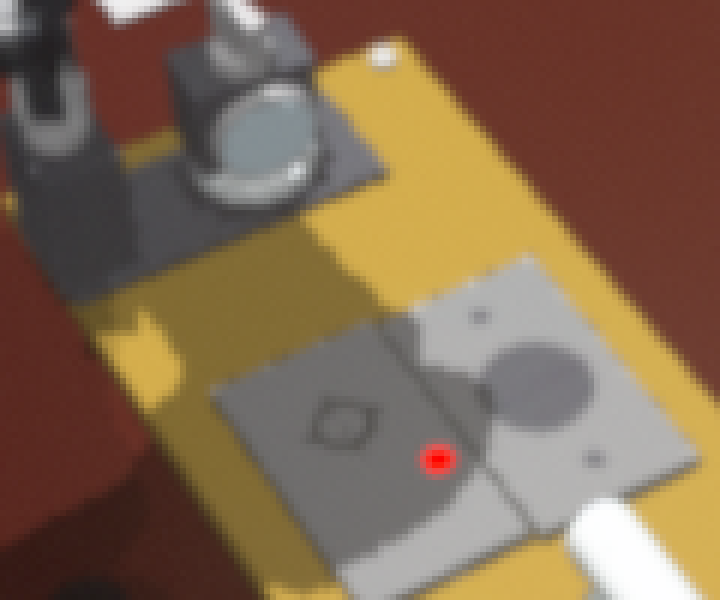

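servo_tool:
  steps: [0.4,0,0,0,0,0.4,0,0,0,0,0.4,0,0,0,0,0.4,0,0,0,0,0,0,0,0,0,0,0,0,0,0,0,0,0,0,0,0,0,0,0,0,0,0,0,0,0]

```text
time_s: 17.8
ee_pos: [0.4359, 0.2137, 0.0693]
eef_rot: [3.14, 0.0, 2.698]
force: [1.8, 1.9, -1.1]
grip_width: 0.0081
```

servo_tool:
  steps: [0,0,0,0,-0.11,0,0,0,0,-0.11,0,0,0,0,-0.11,0,0,0,0,-0.11,0,0,0,0,-0.11,0,0,0,0,-0.11,0,0,0,0,-0.11,0,0,0,0,-0.11,0,0,0,0,-0.08,0,0,0,0,0,0,0,0,0,0]

```text
time_s: 18.72
ee_pos: [0.4352, 0.2132, 0.0693]
eef_rot: [3.142, 0.0, 1.74]
force: [0.0, 0.3, 0.9]
grip_width: 0.0081
```

```bash
cat >> h.py <<'E'
def need(s):
    sp,n=spot(s); c=atz(s,246.8,230.2,.023);F=np.array([.5176,.2154])
    a=sp[:2]-F;b=c[:2]-F; print(sp,n,'r',np.hypot(*a),'near',(np.arctan2(b[1],b[0])-np.arctan2(a[1],a[0]))/.16,'far',(np.hypot(*a)-np.hypot(*b))/.025,'miss',sp[:2]-c[:2])
E
python3 - <<'E'
from h import *
from plant import env
t,s=snap('16'); need(s);print(env.get_obs()['joint_pos'].round(2))
crop(s,190,160,120,100,6,'pics/z.png')
E
```

```text
18.8167 [0.43522427 0.21321223 0.06931719] [-3.14156271e+00 -1.67126594e-04  1.73995812e+00] 0.008384563008428764 [0.43412106 0.80960941 2.27765567]
[0.48640716 0.03288139 0.023     ] 25 r 0.1851648852572498 near -0.07211915753700948 far 1.2656314467847984 miss [-0.00358575 -0.03149709]
[-0.28  0.77 -0.43  2.09  0.74  0.44 -1.13]
```

View pics/z.png

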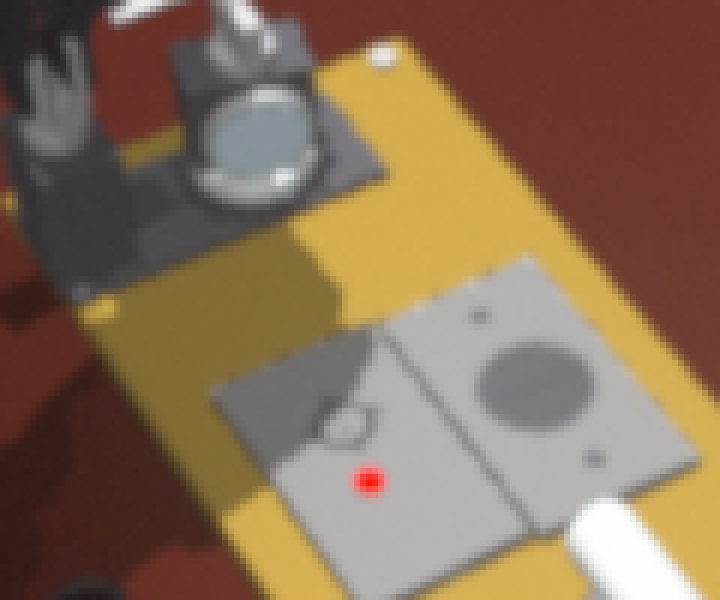

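servo_tool:
  steps: [0,0,0,0,-0.07,0,0,0,0,0,0.5,0,0,0,0,0.5,0,0,0,0,0.5,0,0,0,0,0.5,0,0,0.02,0,0.5,0,0,0.03,0,0.5,0.028,0.002,0.01,0.007,0.5,0.028,0.002,0,0.007,0.5,0.028,0.002,0,0,0.5,0,0,0,0,0.5,0,0,0,0]

```text
time_s: 19.82
ee_pos: [0.5204, 0.2184, 0.1288]
eef_rot: [3.141, 0.0, 1.68]
force: [-1.8, -0.5, 0.4]
grip_width: 0.0422
```

```bash
python3 - <<'E'
from h import *
t,s=snap('17'); need(s)
crop(s,180,110,120,100,6,'pics/a1.png')
K=s['intrinsics'];d=s['depth'];vv,uu=np.mgrid[0:420,0:560]
P=np.stack([(uu-K[0,2])/K[0,0]*d,-(vv-K[1,2])/K[1,1]*d,-d],-1)@rot(s).T+s['xyz']
m=(uu>=215)&(uu<240)&(vv>150)&(vv<180)&(P[...,2]>.105)&(P[...,2]<.120)&(P[...,1]>.19);Q=P[m];w,V=np.linalg.eigh(np.cov(Q[:,:2].T));print('wing',len(Q),Q.mean(0),np.degrees(np.arctan2(V[1,1],V[0,1]))%180,np.sqrt(w))
E
```

```text
19.9167 [0.51796289 0.21869315 0.12874769] [-3.13958941e+00  6.47948192e-04  1.68286442e+00] 0.04274001638436451 [ 0.08666444  0.57381844 -0.43815777]
[0.4841182  0.03331645 0.023     ] 29 r 0.1851362970882697 near 0.006525521486622221 far 1.2644879200255943 miss [-0.00587471 -0.03106203]
wing 48 [0.5172248  0.21459483 0.11143616] 93.28403534848657 [0.00320396 0.00964105]
```

View pics/a1.png

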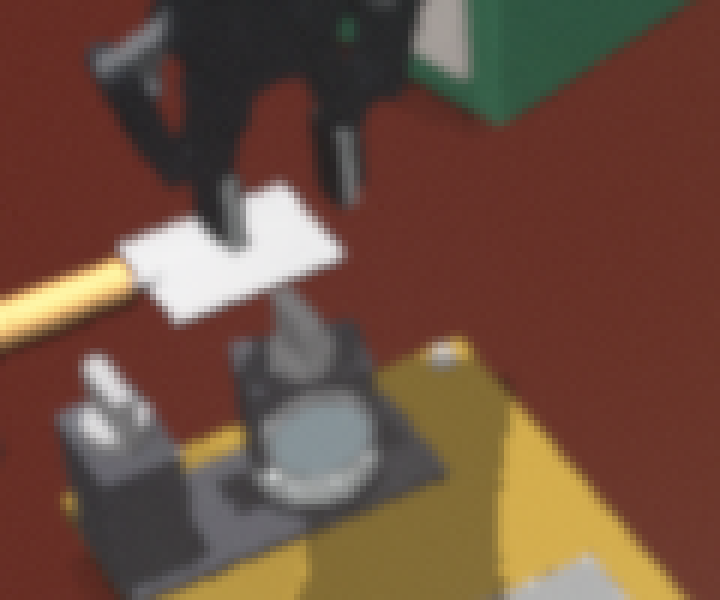

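servo_tool:
  steps: [0.5,0,0,-0.02,0,0.5,0,0,-0.02,0,0.5,0,0,-0.012,0,0.5,0,0,-0.007,0,0.5,0,0,0,0,0.5,0,0,0,0]

```text
time_s: 20.42
ee_pos: [0.519, 0.2194, 0.0704]
eef_rot: [-3.141, -0.0, 1.683]
force: [0.6, 0.3, -0.0]
grip_width: 0.0424
```

servo_tool:
  steps: [0,0,0,0,0,0,0,0,0,0,0,0,0,0,0,0,0,0,0,0,0,0,0,0,0]

```text
time_s: 20.83
ee_pos: [0.52, 0.2195, 0.0712]
eef_rot: [3.14, -0.001, 1.682]
force: [0.6, -1.0, 6.3]
grip_width: 0.0078
```

```bash
python3 - <<'E'
from h import *
t,s=snap('18'); need(s)
crop(s,180,110,120,100,6,'pics/b1.png')
E
```

```text
20.9333 [0.52005064 0.21949794 0.07118959] [ 3.13976181e+00 -5.89592104e-04  1.68171314e+00] 0.008393784748330184 [-0.02526863 -0.05327587  6.79201796]
[0.48434738 0.03409561 0.023     ] 30 r 0.18432855787625843 near 0.0036606843435427194 far 1.2321783515451434 miss [-0.00564553 -0.03028287]
```

View pics/b1.png

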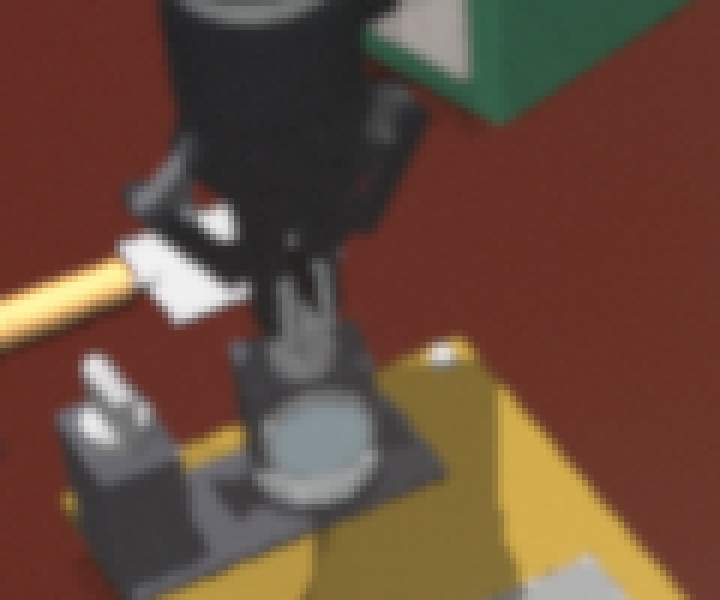

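Gripped on the far wing. Turning it counter-clockwise by about 1.2.

servo_tool:
  steps: [0,0,0,0,0.11,0,0,0,0,0.11,0,0,0,0,0.11,0,0,0,0,0.11,0,0,0,0,0.11,0,0,0,0,0.11,0,0,0,0,0.11,0,0,0,0,0.11,0,0,0,0,0.11,0,0,0,0,0.11,0,0,0,0,0.06,0,0,0,0,0]

```text
time_s: 21.93
ee_pos: [0.5198, 0.2193, 0.0712]
eef_rot: [3.14, 0.001, 2.844]
force: [-0.7, -0.9, 6.5]
grip_width: 0.0079
```

servo_tool:
  steps: [0,0,0,0,0,0,0,0,0,0]

```text
time_s: 22.1
ee_pos: [0.5198, 0.2194, 0.0712]
eef_rot: [3.141, 0.001, 2.842]
force: [-1.1, -0.5, 6.3]
grip_width: 0.0083
```

```bash
python3 - <<'E'
from h import *
t,s=snap('19'); need(s)
crop(s,210,190,80,70,9,'pics/c1.png')
E
```

```text
22.2 [0.5198234  0.21932481 0.07117767] [3.14076740e+00 1.12528370e-03 2.84171611e+00] 0.008044425585280247 [ 0.20454494 -1.08926285  6.21258231]
[0.48976694 0.06264306 0.023     ] 30 r 0.1552718973263989 near -0.003613588806505863 far 0.0699119295507622 miss [-0.00022598 -0.00173543]
```

View pics/c1.png

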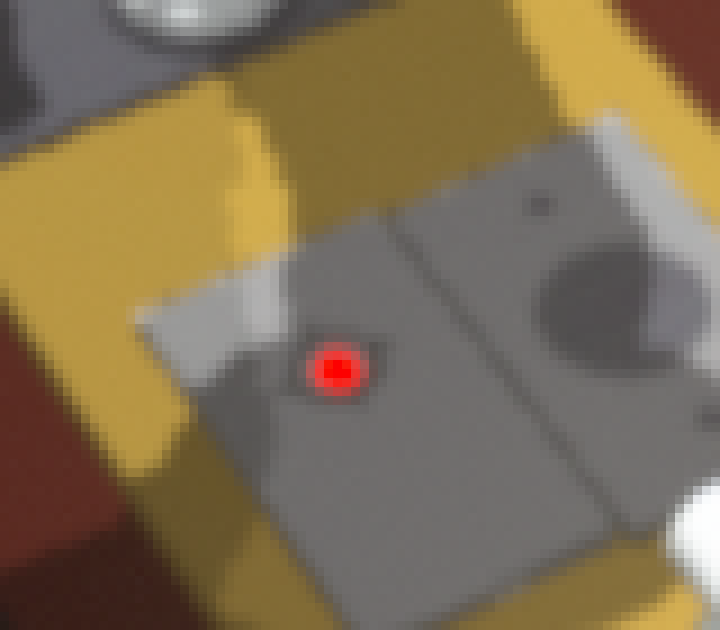

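servo_tool:
  steps: [0,0,0,0,0.07,0,0,0,0,0,0,0,0,0,0,0.5,0,0,0,0,0.5,0,0,0,0,0.5,0,0,0,0,0.5,0,0,0.02,0,0.5,0,0,0.03,0,0.5,0,0,0.035,0,0.5,-0.02,0.03,0.035,0,0.5,-0.03,0.03,0,0,0.5,-0.03,0.03,0,0]

```text
time_s: 23.2
ee_pos: [0.4447, 0.3042, 0.186]
eef_rot: [3.138, 0.002, 2.907]
force: [-0.6, 0.5, 0.6]
grip_width: 0.0427
```

servo_tool:
  steps: [0.5,-0.03,0.03,0,0,0.5,-0.03,0.03,0,0,0.5,-0.03,0.03,0,0,0.5,0,0,0,0]

```text
time_s: 23.53
ee_pos: [0.3467, 0.3997, 0.186]
eef_rot: [3.134, -0.006, 2.927]
force: [-0.3, 0.8, 0.8]
grip_width: 0.0426
```

```bash
python3 - <<'E'
from h import *
t,s=snap('20'); need(s)
im=np.hstack([cv2.resize(f['color'][y:y+40,x:x+40],(390,390),interpolation=cv2.INTER_CUBIC) for f,x,y in((s,228,211),(t,243,208))]);cv2.imwrite('pics/d1.png',im)
cv2.imwrite('pics/e1.png',t['color']); cv2.imwrite('pics/f1.png',s['color'])
E
```

```text
23.6333 [0.35357783 0.39293402 0.18449206] [ 3.14098035e+00 -2.86669807e-04  2.91706511e+00] 0.04295272229922217 [-0.11725914 -0.33332703  0.15051828]
[0.48998228 0.06439224 0.023     ] 24 r 0.1535124784100479 near 0.000526800516423287 far -0.0004648271032781093 miss [-1.06385933e-05  1.37585583e-05]
```

View pics/d1.png

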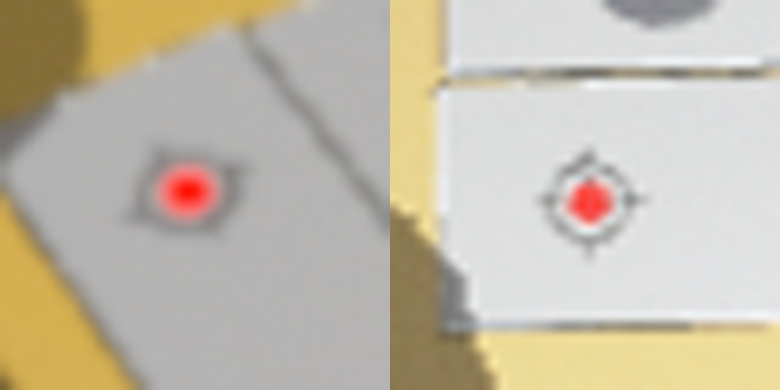

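View pics/e1.png

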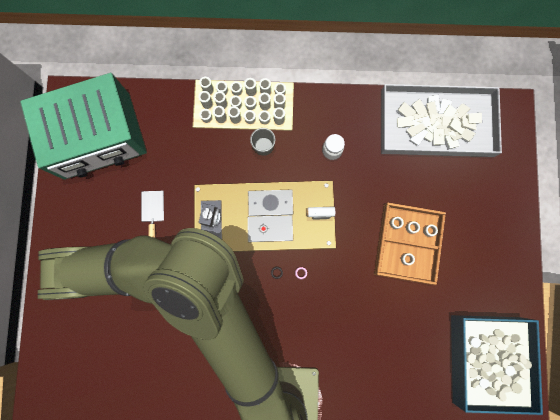

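View pics/f1.png

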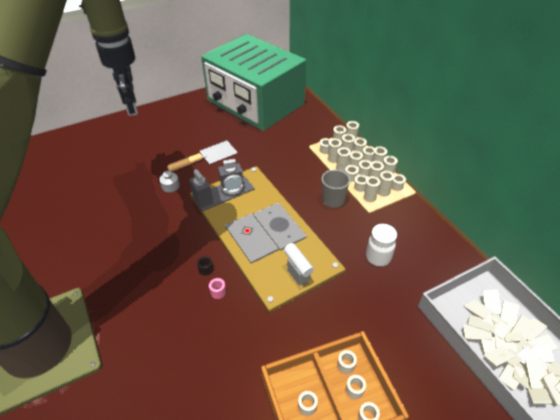

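servo_tool:
  steps: [0.5,0,0,0,0,0.5,0,0,0,0,0.5,0,0,0,0]

```text
time_s: 23.88
ee_pos: [0.3568, 0.3899, 0.1839]
eef_rot: [-3.141, 0.0, 2.909]
force: [-0.5, 0.7, 0.2]
grip_width: 0.0427
```

```bash
python3 - <<'E'
from h import *
t,s=snap('21'); need(s)
from plant import env
print(env.sign_off())
E
```

```text
23.9833 [0.35647368 0.39027588 0.18402653] [-3.14111782e+00  1.11744934e-04  2.90939645e+00] 0.04227617344952945 [-0.50553274 -0.03362374  0.31794794]
[0.49003137 0.06443631 0.023     ] 24 r 0.15346030523391188 near -0.0011169095983906696 far -0.0025517541487185547 miss [3.84491755e-05 5.78248770e-05]
the job is handed in; nothing more can be done
None
```

The ring stands upright in the near bay of the crate, and the red spot sits inside the small circle on the cross. I handed the job in at about 24 s of the 72 s allowed.

- **Ring:** I lowered it onto the bay floor until light contact (about 7 N) and then released it. The pictures afterwards show it upright in the bay.
- **Screws:** I turned the near screw about -1.9 rad in two grasps and the far screw about +1.2 rad in one.
- **Spot:** My last side-camera check put its centre within 0.1 mm of the cross. In both cameras the spot looks wholly inside the circle. Pixels are 2–3 mm, so the real certainty is about 1–2 mm.
- **Other objects:** In the last pictures they look unmoved, and the arm was clear of everything.

Two things disagreed along the way:

- **Height offset:** The reported tool height was about 30 mm lower than where the fingertips really were. My first closing on the ring therefore only rested on its rim, at about 15 N. The ring stayed upright, and I corrected the height from the camera and the contact force.
- **Camera offset:** The two cameras differed by about 2–4 mm in y. I averaged them for grasping and used the side camera alone to line up the spot.

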